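# Slide block from its peg home into the hooded track

### The arm

A 6-joint arm with a two-finger parallel gripper is mounted at the origin on the work surface; the furniture and walls round the work are solid. World frame = base frame: x ahead of the robot, y to its left, z up, the work surface at z = 0. Lengths are in m, angles in rad, forces in N, time in s.
With the tool pointing down it reaches from about 0.3 to 0.775 m from the base axis. Payload 14.6 kg.
Tool frame: the origin (TCP) lies at the very end of the fingers, on their centre line; the grasp point (between the pads) lies 19 mm behind it; y points along the fingers, z is the direction in which the jaws open and shut, and the axes are right-handed (so a half turn about y gives the same grasp; the last joint's range is limited). The gripper opens to 94 mm and grips with 3 to 60 N. Pads are 16 mm wide; open, the fingers measure 119 mm over their backs; the gripper's body (75 mm by 177 mm) begins 78 mm behind the grasp point.
Start: joints at [-1.406, 0.3, 1.521, -0, 1.321, -0.067], TCP at [0.126, -0.535, 0.205] pointing down, gripper open.
Joint ranges: [-3.03, 3.03], [-0.79, 2.21], [0.23, 2.52], [-1.04, 4.18], [0, 3.07], [-2.55, 2.55]. Speed limits (rad/s): [2.22, 2.22, 2.57, 3.14, 3.14, 3.14].

### API

Orientations are given as [roll, pitch, yaw] about the fixed x, y, z axes, in that order (R = Rz(yaw) Ry(pitch) Rx(roll)).
In Python, from station import get_obs, camera, hand_in, masks_of gives the robot as it stands.
- The arm moves only by the shell command python3 -m jog 'ROWS' [FORCE]. ROWS is text: rows parted by semicolons, each of 7 numbers parted by spaces: the shift along the world's x, y, z in mm, then the turn, a rotation vector about the world's x, y, z in degrees, then the closure, from 0 (fully open) to 1 (shut). A call has 1 to 10 rows; each row is the pose to reach, as a shift and turn from the pose measured when the call began; what a row does not reach only later rows make up. A row lasts 1/12 s, in which the tool goes at most 41.7 mm and 7.16 degrees, less where a joint would pass 70% of its speed; a pose out of reach is approached as far as the arm can. A call with a gripper value outside its range is refused whole. The fingers move at their own pace and stop on an object; FORCE is the grip in N (left out, the last holds). Time passes only in rows, so rows that repeat a pose let the fingers close. It gives the time, the measured TCP pose, the force and the opening at its end, in the units of the state.
- get_obs(): the state, without advancing time (a new reading comes with each control period).
- camera(name): name is "scene" or "side" or "wrist"; returns a dict with "img" (384x512x3 uint8, red, green, blue), "range_z" (384x512 float32, m along the optical axis (not along the pixel's ray), 0 where there is no reading), "fx", "fy", "cx", "cy" (pixels), "rvec" (rotation vector, rad) and "tvec" (3), from world to camera coordinates, as OpenCV has them. Camera axes: x right, y down, z forward; pixel columns grow to the right and rows downward; lengths in m; the calibration is good to about 2 mm. A picture is of the moment at which its call begins.
- hand_in(): hands the job in, once; it reports no verdict.
Trained networks look in the newest picture that a camera, given by its name, has taken for a name from the list of things; names that differ only in an ending like _2 or _b are one class to them, and where a whole thing is asked for, a point or a joint stands for the part that bears it (a point fixed in the world has none). Each returns a list of dicts, best first, with "conf" (0 to 1); they miss things now and then, are a little off and sometimes report something else, mostly with a low value. They report only what shows in the picture. A call takes as long as a camera call. They do not tell look-alikes from the thing itself.
- masks_of(thing, camera): "mask" (384x512 bool, what is visible of it) and "extent" ([left, top, right, bottom] in pixels, round what is visible of it).
The state is a dict: "time_s": time; "qpos": joint angles; "joint_vel": joint speeds; "tau": joint torques, N m; "ee_pos": TCP position; "eef_rot": TCP orientation; "force": force on the tool from outside, world axes, zero at the start; "moment": the same for the moment, N m; "grip_width": finger opening in m.
Only numpy, scipy, OpenCV 4.12 (cv2) and the standard library are available. Lean on these libraries where they do the work, as an engineer would, in place of code of your own. Each camera call takes 0.05 s, during which the arm holds its last target.

### The job

Lift the wooden slide block off its peg, set its foot down on the open front of the track, slide it into the track under the lips, and push it in under the hood until it is fully home, with the stop plunger pushed right in and firm. Do not ram it, and leave the roll of tape, the sanding block and the plane where they are.

Things in the scene. Friction and masses are not known exactly. Their poses are not given: they have to be found in the camera images.
- block_centre (a point): Centre of the slide block (wood on a flat aluminium foot), 50 mm over its underside. 70 mm long (x), 100 mm high (z up), alike end for end. From below: foot 70 x 56 x 8 mm; body 30 mm wide to 40 mm; handle 60 mm long, 20 mm thick (y), to 100 mm, with a hanging hole 30 mm long from 40 to 66 mm up. At the start it hangs on the peg, y along the peg. About 0.25 kg.
- block_grip (a point): Middle of the block's solid grip bar above the hanging hole, 40 mm above block_centre, 10 mm under the block's top. The bar is 60 mm long (x), 20 mm thick (y) and 34 mm high. Gripped here across y from above, fingertips up to 20 mm lower stay over the peg. Held loosely here, the block tips when its foot drags on the board: hold firmly, with the weight just off the board. Fixed to the block, same axes.
- peg_tip (a point): Free end of the fixed stand's level steel peg (10 mm thick), on its axis, 130 mm over the bench. Its x axis points back along the peg to the upright, 92 mm away, top 135 mm over the bench. The end turns up 8 mm above the peg's top, so the hole passes it only with the block raised 8 to 16 mm (12 is best) and drawn off along -x of this point, 75 mm or more.
- track: Fixed slide track on a plywood board 340 x 130 mm, top 18 mm over the bench; origin at the centre of its underside, x along the track towards the hood, z up. From x = -170 to -97 mm the board is a flat open landing. Flared guides 16 mm high narrow from about 95 mm at x = -97 to 60 mm at x = -70, where the walls begin, 60 mm apart.
- track_mouth (a point): Start of the lips over the track, on its middle line, on the board's top (track x = -70 mm). From here on aluminium lips hold the foot down: 36 mm apart, underside 11 mm, top 16 mm above the board, so the foot has 2 mm of play each side and 3 mm above. The block enters flat on the board only. Axes as the track.
- hood_edge (a point): Middle of the lower front edge of the plywood hood, 130 mm over the bench (track x = 35 mm). Roof 10 mm thick, 135 mm deep, cheeks 104 mm apart inside, closed at the back. No upright gripper fits under it: let go of the block before it and push its rear face with slanted fingertips. Home, the rear face is 12 to 32 mm beyond this edge: different each time, to be felt.
- plunger (a joint): Travel of the brass plunger of the dead stop under the hood, in m: 0 standing out, 0.012 pushed right in (firm). On the track's middle line, 42 mm over the bench; the block's front face pushes it. It yields to about 2 N and stays where it is left (no spring). The dead stop's depth differs each time by up to 20 mm.
- masking_tape: Roll of masking tape lying flat, 95 mm across, 24 mm high; origin at the centre of its underside. Leave alone.
- sander: Wooden sanding block 62 x 100 x 30 mm; origin at the centre of its underside. Leave alone.
- plane: Small green hand plane 48 x 174 x 54 mm; origin at the centre of its underside. Leave alone.
Not all that is in view belongs to the job. Leave any black or green look-alike of the part that bears block_centre alone.

How it is judged:
On the way:
1. the block's foot is in the track, under the lips, with the plunger still out (x of block_centre in the frame of track above -0.02 m and y of block_centre in the frame of track between -0.006 and 0.006 m and z of block_centre in the frame of track below 0.074 m and angle between block_centre's own z axis and vertical below 0.12 rad and value of joint plunger below 0.004 m), for 0.1 s.
At the end, for the whole second after the job is handed in: The block stands at rest with its foot in the track under the lips (within 6 mm of the middle line, upright and in line within 0.12 rad), home under the hood with the plunger pushed in more than 10 of its 12 mm (value of joint plunger above 0.01 m and x of block_centre in the frame of track above 0.078 m and y of block_centre in the frame of track between -0.006 and 0.006 m and z of block_centre in the frame of track below 0.074 m and angle between block_centre's own z axis and vertical below 0.12 rad and angle between the x axis of block_centre and the x axis of track, either way round below 0.12 rad and linear speed of slide_block below 0.01 m/s); the robot touches nothing.
It fails at once if the block is rammed home: the push on the plunger exceeds 70 N (contact force between plunger and anything else above 70 N).
It fails at once if the roll of tape, the sanding block or the plane is shifted by more than 20 mm (distance of any of masking_tape, sander, plane from where it was at the start of the episode above 0.02 m).
It also fails if it takes over 64 s, if anything falls off the work surface, if the arm or the gripper's body presses on something with over 40 N, if the wrist force passes 120 N, or if a joint passes its speed limit or range.

## Working session

There is one attempt and no reset: what is moved stays moved. The work goes in short steps, Python scripts to look and compute and a shell command to move; the robot and the scene stay as the last step left them, time stands still between calls to the robot, and variables do not carry over. Pictures are saved under pics/ and viewed, and the job is handed in when it is done.

```bash
mkdir -p pics; ls
cat > h.py <<'E'
import numpy as np, cv2
from station import get_obs, camera, hand_in, masks_of
def pts(c,mask=None):
    z=c["range_z"]; v,u=np.nonzero((z>0)&(mask if mask is not None else True))
    d=z[v,u]; P=np.stack([(u-c["cx"])/c["fx"]*d,(v-c["cy"])/c["fy"]*d,d],1)
    R,_=cv2.Rodrigues(np.array(c["rvec"],float)); 
    return (P-np.array(c["tvec"]).ravel())@R, u, v
def cloud(c):
    z=c["range_z"]; v,u=np.mgrid[:384,:512]
    P=np.stack([(u-c["cx"])/c["fx"]*z,(v-c["cy"])/c["fy"]*z,z],-1)
    R,_=cv2.Rodrigues(np.array(c["rvec"],float)); W=(P-np.array(c["tvec"]).ravel())@R
    W[z<=0]=np.nan; return W
def proj(c,X):
    return cv2.projectPoints(np.array(X,float).reshape(-1,3),np.array(c["rvec"],float),np.array(c["tvec"],float),np.array([[c["fx"],0,c["cx"]],[0,c["fy"],c["cy"]],[0,0,1]]),None)[0].reshape(-1,2)
def save(c,n,s=1.5):
    cv2.imwrite("pics/"+n,cv2.resize(c["img"][:,:,::-1],None,fx=s,fy=s))
E
python3 - <<'E'
from h import *
np.set_printoptions(precision=4,suppress=True)
o=get_obs();print(o)
for n in ["scene","side","wrist"]:
    c=camera(n);save(c,n+"0.png")
    R,_=cv2.Rodrigues(np.array(c["rvec"],float));print(n,-R.T@np.array(c["tvec"]).ravel(),R[2])
    for t in ["block_centre","track","masking_tape","sander","plane","peg_tip","hood_edge","plunger"]:
        try:
            for m in masks_of(t,n):
                P,_,_=pts(c,m["mask"]);print(t,round(m["conf"],2),m["extent"],m["mask"].sum(),np.median(P,0),P.min(0),P.max(0))
        except Exception as e: print(t,e)
E
```

```text
pics
{'time_s': 0.0, 'qpos': array([-1.4056,  0.3005,  1.5216, -0.    ,  1.3207, -0.0666]), 'joint_vel': array([-0.0001, -0.0003,  0.0006,  0.0008,  0.0002, -0.0002]), 'tau': array([ -0.0009, -53.1806, -35.2739,   0.0708,   0.0243,  -0.0001]), 'ee_pos': array([ 0.1263, -0.535 ,  0.2049]), 'eef_rot': array([-1.5719,  0.    , -2.9098]), 'force': array([-0.0531, -0.2799, -0.2694]), 'moment': array([-0.0575, -0.0331, -0.0337]), 'grip_width': 0.09359461112741893}
scene [-0.442   0.5262  0.7549] [ 0.7253 -0.4063 -0.5557]
block_centre 0.7 [232.8, 165.9, 253.6, 200.4] 680 [0.4439 0.054  0.1085] [ 0.4081 -0.0645 -0.0039] [0.5775 0.0861 0.1708]
peg_tip 0.56 [225.8, 169.6, 258.5, 215.6] 596 [0.4748 0.0576 0.0105] [ 0.3249  0.0056 -0.0027] [0.5617 0.1363 0.1417]
hood_edge 0.59 [83.1, 178.9, 209.9, 271.1] 5874 [0.4861 0.3825 0.0337] [ 0.2868  0.1618 -0.7591] [2.1347 0.5076 0.1434]
side [0.3908 0.7885 1.2672] [ 0.0199 -0.5495 -0.8352]
block_centre 0.68 [302.4, 126.4, 319.2, 147.6] 152 [ 0.2189 -0.2914  0.0565] [ 0.1977 -0.3661 -0.0057] [ 0.2442 -0.2781  0.105 ]
block_centre 0.66 [238.7, 184.6, 260
[... 299 characters left out ...]
082] [0.6447 0.5073 0.1475]
masking_tape 0.42 [264.5, 137.3, 285.5, 141.7] 105 [ 0.3649 -0.3212  0.0184] [ 0.3277 -0.3385 -0.0076] [ 0.414  -0.2909  0.0284]
sander 0.77 [229.3, 124.6, 251.7, 140.1] 290 [ 0.5129 -0.3327  0.0265] [ 0.471  -0.3877 -0.0068] [ 0.5631 -0.2849  0.0352]
peg_tip 0.69 [223.4, 188.5, 262.4, 221.9] 574 [0.5037 0.0599 0.0117] [ 0.4113 -0.0458 -0.0041] [0.545  0.0855 0.1428]
hood_edge 0.96 [179.5, 256.1, 296.2, 343.1] 4928 [0.4877 0.3872 0.0375] [ 0.294   0.2201 -0.0065] [0.6648 0.5073 0.1475]
wrist [ 0.1999 -0.5184  0.3848] [-0.2519 -0.0603 -0.9659]
block_centre 0.95 [2.2, 0.0, 93.5, 93.3] 6267 [ 0.204  -0.3194  0.0398] [ 0.1606 -0.3472 -0.0018] [ 0.246  -0.2503  0.1025]
```

Run:
```python
import cv2
a=cv2.imread("pics/scene0.png");b=cv2.imread("pics/side0.png")
cv2.imwrite("pics/s0z.png",cv2.resize(a[180:460,90:490],(800,560),interpolation=cv2.INTER_CUBIC))
cv2.imwrite("pics/d0z.png",cv2.resize(b[150:540,230:520],(595,800))[:,:] if 0 else cv2.resize(b[150:540,220:520],(460,598),interpolation=cv2.INTER_CUBIC))
```

```text
(no output)
```

View pics/scene0.png

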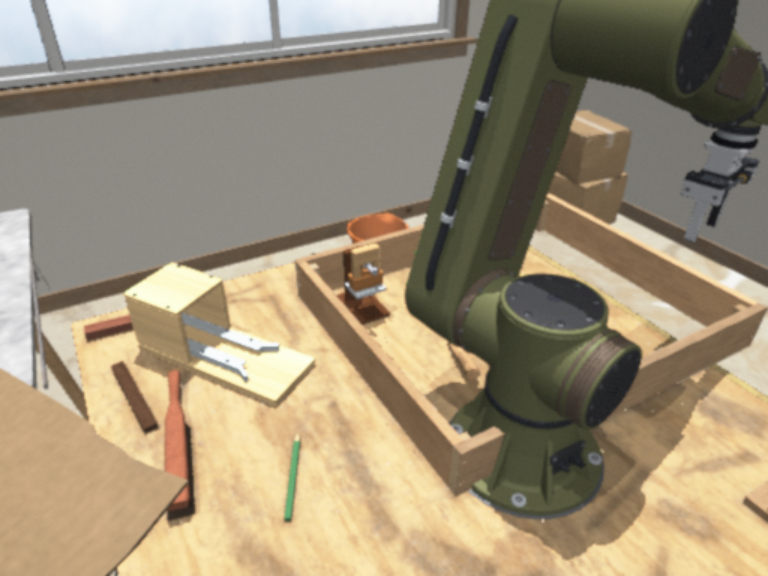

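View pics/s0z.png

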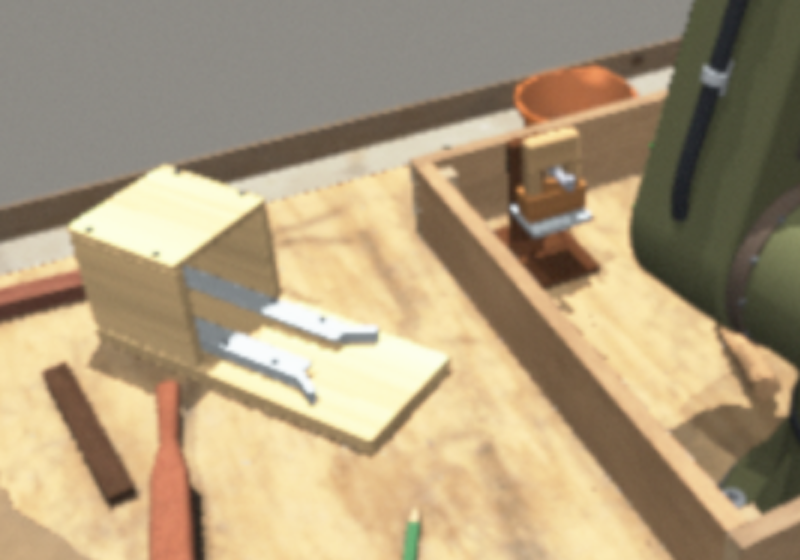

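View pics/side0.png

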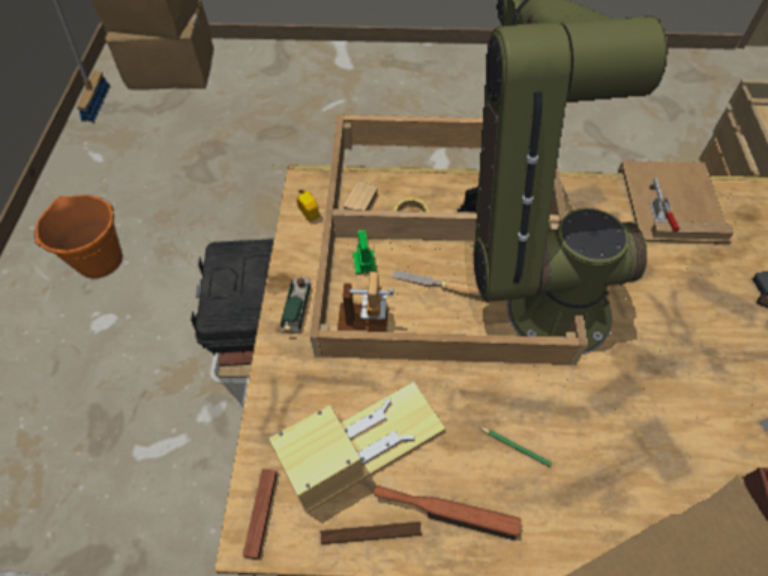

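View pics/wrist0.png

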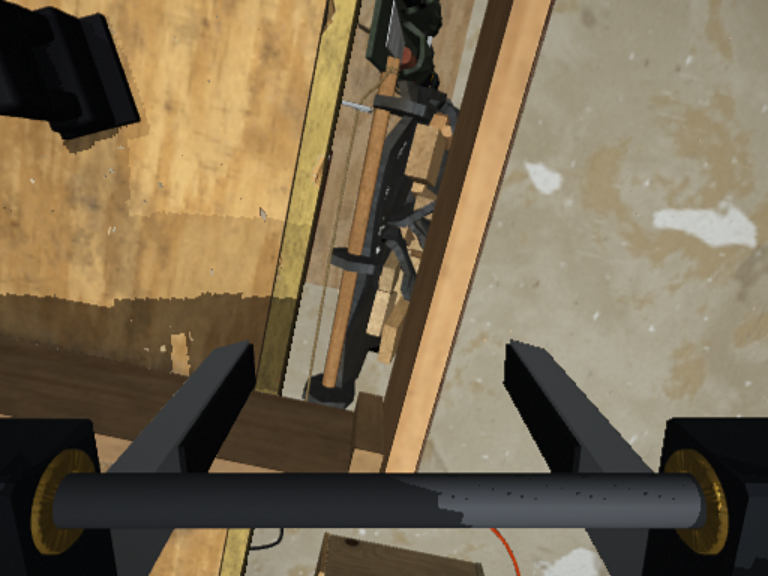

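View pics/d0z.png

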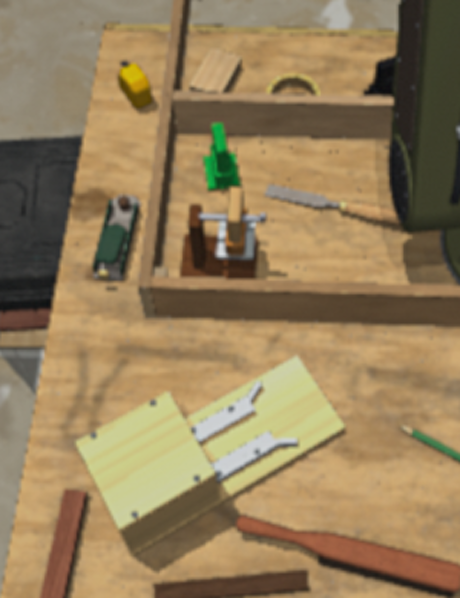

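The scene view shows the real block hanging at about (365,275) px with the stand's upright behind it, and the track and hood at (130–310, 265–400). In the side view the green look-alike is at (365,255), the block at (373,290) and the plane at (297,305), outside the tray wall. The wrist view shows the black look-alike at top left.

Run:
```python
from h import *
np.set_printoptions(precision=4,suppress=True)
for n in ["side","scene"]:
    c=camera(n);W=cloud(c)
    x,y,z=W[...,0],W[...,1],W[...,2]
    for nm,lo,hi in [("roof",.13,.15),("board",.012,.023)]:
        s=(x>.25)&(x<.7)&(y>.15)&(y<.55)&(z>lo)&(z<hi)
        s=cv2.morphologyEx(s.astype(np.uint8),cv2.MORPH_OPEN,np.ones((3,3)))>0
        P=W[s][:,:2].astype(np.float32);r=cv2.minAreaRect(P);print(n,nm,len(P),r,np.median(z[s]),cv2.boxPoints(r).round(3).tolist())
    # heights around peg
    s=(x>.3)&(x<.62)&(y>-.02)&(y<.15)&(z>.06)
    P=W[s]
    for lo in np.arange(.06,.19,.01):
        Q=P[(P[:,2]>=lo)&(P[:,2]<lo+.01)]
        if len(Q): print(n,round(lo,2),len(Q),Q.min(0),Q.max(0))
    s=(x>.2)&(x<.75)&(y>.08)&(y<.17)&(z>.02);P=W[s];print("wall",P.min(0),P.max(0),np.percentile(P,[5,50,95],axis=0))
```

```text
side roof 2057 ((0.551404595375061, 0.4170653223991394), (0.13406731188297272, 0.12948772311210632), 32.90668869018555) 0.13981321048243797 [[0.46000000834465027, 0.4350000023841858], [0.5299999713897705, 0.32600000500679016], [0.6430000066757202, 0.39899998903274536], [0.5730000138282776, 0.5080000162124634]]
side board 1890 ((0.5125521421432495, 0.39030298590660095), (0.45166072249412537, 0.13108912110328674), 32.34965133666992) 0.01793354841629198 [[0.28700000047683716, 0.32499998807907104], [0.3569999933242798, 0.21400000154972076], [0.7379999756813049, 0.4560000002384186], [0.6679999828338623, 0.5669999718666077]]
side 0.06 27 [ 0.4326 -0.0099  0.0601] [0.5767 0.15   0.0698]
side 0.07 153 [ 0.3131 -0.0136  0.0701] [0.5769 0.1499 0.0799]
side 0.08 73 [ 0.4324 -0.0198  0.08  ] [0.5766 0.1499 0.0899]
side 0.09 430 [ 0.3011 -0.0178  0.0903] [0.5942 0.15   0.1   ]
side 0.1 222 [ 0.3048 -0.0156  0.1   ] [0.5938 0.15   0.1096]
side 0.11 28 [0.4436 0.0212 0.1101] [0.5204 0.0863 0.1198]
side 0.12 33 [0.4215 0.0325 0.1203] [0.5233 0.0815 0.13  ]
side 0.13 117 [0.4111 0.0283 0.1301] [0.524
[... 1147 characters left out ...]
.0164 0.0801] [0.5792 0.1285 0.09  ]
scene 0.09 473 [ 0.3    -0.0192  0.09  ] [0.5946 0.15   0.1   ]
scene 0.1 155 [ 0.3055 -0.0193  0.1   ] [0.5881 0.149  0.1099]
scene 0.11 54 [0.4405 0.0183 0.1101] [0.5205 0.0845 0.1199]
scene 0.12 56 [0.4091 0.0212 0.1201] [0.5201 0.0822 0.1299]
scene 0.13 90 [0.4083 0.0215 0.1301] [0.5236 0.0812 0.1398]
scene 0.14 58 [0.4107 0.0218 0.1402] [0.4541 0.0815 0.1499]
scene 0.15 53 [0.4404 0.0206 0.1502] [0.458  0.0807 0.16  ]
scene 0.16 91 [0.4401 0.0215 0.1601] [0.4627 0.0798 0.1698]
scene 0.17 4 [0.4439 0.0333 0.17  ] [0.4567 0.0526 0.171 ]
wall [0.2  0.08 0.02] [0.6691 0.1557 0.3282] [[0.2049 0.0843 0.0269]
 [0.38   0.1524 0.0826]
 [0.5769 0.1542 0.2349]]
```

```bash
python3 -m jog '314 535 95 0 0 77 0;314 535 95 0 0 77 0;314 535 95 0 0 77 0;314 535 95 0 0 77 0;314 535 95 0 0 77 0;314 535 95 0 0 77 0;314 535 95 0 0 77 0;314 535 95 0 0 77 0;314 535 95 0 0 77 0;314 535 95 0 0 77 0'
```

```text
time_s: 2.28
ee_pos: [0.3352, -0.1782, 0.2692]
eef_rot: [-1.57, -0.0, -1.654]
force: [1.5, -0.1, -0.1]
grip_width: 0.0942
```

```bash
python3 -m jog '105 178 31 0 0 5 0;105 178 31 0 0 5 0;105 178 31 0 0 5 0;105 178 31 0 0 5 0;105 178 31 0 0 5 0;105 178 31 0 0 5 0;105 178 31 0 0 5 0'
python3 - <<'E'
from h import *
np.set_printoptions(precision=4,suppress=True)
c=camera("wrist");save(c,"w1.png")
np.savez("w1.npz",**{k:c[k] for k in c})
for t in ["block_centre","block_grip","peg_tip"]:
    for m in masks_of(t,"wrist"):
        P,_,_=pts(c,m["mask"]);print(t,m["conf"],m["extent"],np.median(P,0),P.min(0),P.max(0))
W=cloud(c);x,y,z=np.moveaxis(W,-1,0)
s=(x>.38)&(x<.6)&(y>-.02)&(y<.15)&(z>.06)&(z<.2);P=W[s]
for lo in np.arange(.06,.19,.01):
    Q=P[(P[:,2]>=lo)&(P[:,2]<lo+.01)]
    if len(Q): print(round(lo,2),len(Q),Q.min(0),Q.max(0))
E
```

```text
time_s: 2.87
ee_pos: [0.4407, 0.0014, 0.3001]
eef_rot: [-1.57, -0.0, -1.563]
force: [-0.9, -0.5, -0.7]
grip_width: 0.0942
block_centre 0.9 [242.1, 99.5, 297.0, 170.1] [0.4541 0.0522 0.1429] [ 0.4287 -0.0151 -0.0015] [0.4937 0.0822 0.1708]
block_centre 0.58 [262.6, 221.6, 306.5, 298.0] [ 0.489  -0.1156  0.0401] [ 0.4606 -0.1878 -0.0017] [ 0.5236 -0.09    0.1022]
block_grip 0.92 [243.9, 100.9, 294.4, 171.0] [0.4542 0.0525 0.1651] [ 0.4288 -0.0134 -0.0015] [0.4851 0.0822 0.1708]
block_grip 0.9 [267.9, 220.5, 308.1, 298.8] [ 0.4887 -0.1167  0.0399] [ 0.4606 -0.2027 -0.0025] [ 0.5264 -0.09    0.1022]
block_grip 0.54 [111.8, 350.3, 128.6, 361.7] [ 0.236  -0.3007  0.0375] [ 0.2228 -0.3376 -0.0013] [ 0.2416 -0.293   0.0508]
peg_tip 0.63 [224.7, 92.7, 339.7, 162.1] [0.5082 0.0516 0.0227] [ 0.4129  0.0025 -0.0027] [0.551  0.0918 0.1442]
0.06 594 [ 0.3805 -0.0198  0.06  ] [0.5776 0.1328 0.07  ]
0.07 1666 [ 0.3805 -0.02    0.07  ] [0.5777 0.1331 0.08  ]
0.08 1125 [ 0.3808 -0.0198  0.08  ] [0.5778 0.1328 0.09  ]
0.09 6051 [ 0.3801 -0.0197  0.09  ] [0.5958 0.15   0.1   ]
0.1 1323 [ 0.3805 -0.0191  0.1   ] [0.5947 0.15   0.11  ]
0.11 81 [0.4427 0.0215 0.11  ] [0.5234 0.0803 0.1199]
0.12 77 [0.4162 0.0222 0.12  ] [0.5159 0.0742 0.13  ]
0.13 1390 [0.4119 0.0208 0.13  ] [0.526  0.0771 0.14  ]
0.14 73 [0.4119 0.0436 0.1402] [0.4471 0.0602 0.1494]
0.15 11 [0.4469 0.0438 0.1504] [0.4485 0.0761 0.1593]
0.16 1372 [0.4469 0.0176 0.16  ] [0.4672 0.0771 0.17  ]
0.17 79 [0.4492 0.0213 0.17  ] [0.4653 0.0729 0.1708]
```

View pics/w1.png

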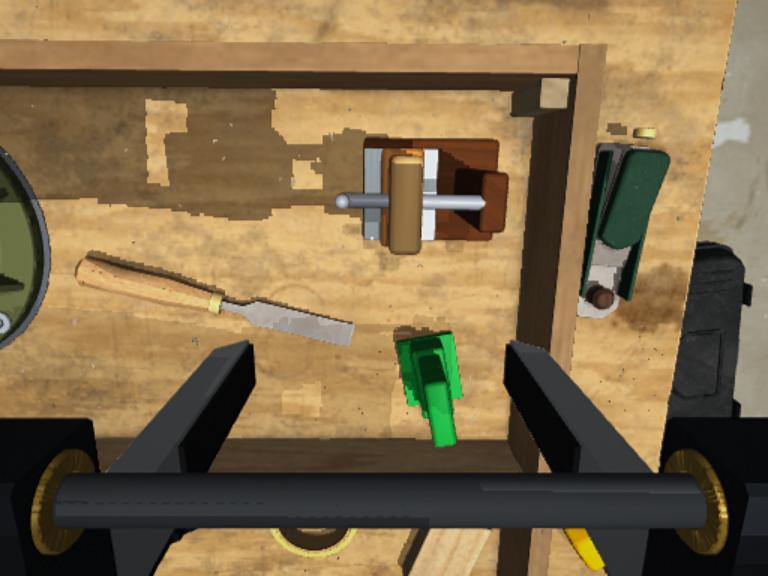

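The wrist view shows the block clearly: its top is at (405,205) px, the peg runs from (340,200) to (485,200) and the upright is at (493,203). The green look-alike sits apart at (430,390).

Run:
```python
from h import *
np.set_printoptions(precision=4,suppress=True)
c=dict(np.load("w1.npz"));W=cloud(c);x,y,z=np.moveaxis(W,-1,0)
s=(x>.43)&(x<.48)&(y>.0)&(y<.1)&(z>.163)&(z<.175);s=cv2.erode(s.astype(np.uint8),np.ones((2,2)))>0
P=W[s];print("top",cv2.minAreaRect(P[:,:2].astype(np.float32)),np.median(P[:,2]))
s=(x>.405)&(x<.50)&(y>.03)&(y<.07)&(z>.126)&(z<.150)
P=W[s];a=P[(P[:,0]>.47)];b=P[P[:,0]<.44];print("peg",a.mean(0),a[:,2].max(),b.mean(0),b.min(0),b.max(0))
l=cv2.fitLine(P[:,:2].astype(np.float32),cv2.DIST_HUBER,0,.01,.01).ravel();print(l,np.degrees(np.arctan2(l[1],l[0])))
```

```text
top ((0.4574052691459656, 0.04692597687244415), (0.058819741010665894, 0.01916409283876419), 89.35291290283203) 0.16876823893432313
peg [0.4849 0.0473 0.1341] 0.13731446838909148 [0.4259 0.0477 0.1361] [0.4119 0.0426 0.1298] [0.4394 0.0525 0.1442]
[ 0.9999 -0.0116  0.4547  0.0478] -0.66442657
```

```bash
python3 -m jog '16 46 -80 0 0 -1.1 0.5;16 46 -80 0 0 -1.1 0.5;16 46 -80 0 0 -1.1 0.5;16 46 -110 0 0 -1.1 0.5;16 46 -130 0 0 -1.1 0.5;16 46 -150 0 0 -1.1 0.5;16 46 -157 0 0 -1.1 0.5;16 46 -157 0 0 -1.1 0.5'
python3 - <<'E'
from h import *
for n in ["wrist"]:
    c=camera(n);save(c,n+"2.png")
E
```

```text
time_s: 3.73
ee_pos: [0.4553, 0.0438, 0.1426]
eef_rot: [-1.572, -0.001, -1.589]
force: [-0.4, 0.7, 0.0]
grip_width: 0.0475
```

View pics/wrist2.png

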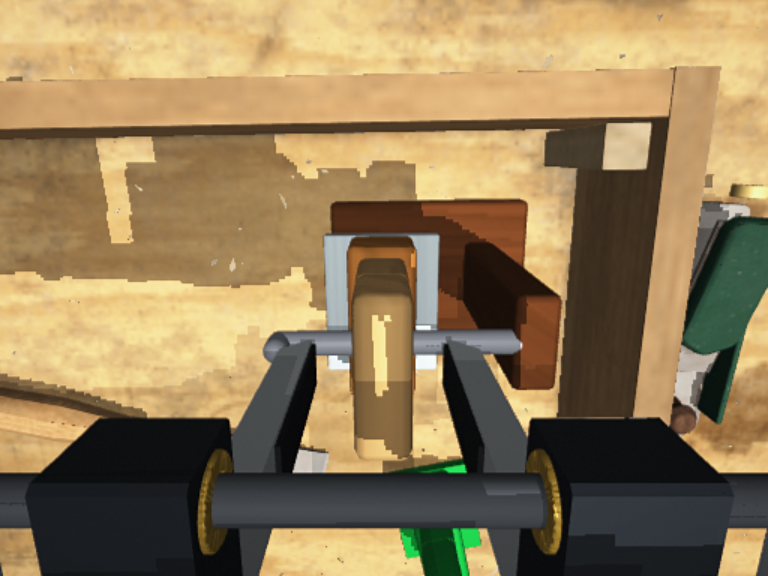

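The fingers straddle the bar, with tips at about (300,345) and (460,345) px and the block between them at 383, and they clear the peg. I'll close firmly now.

```bash
python3 -m jog '2 3 0 0 0 0.6 0.5;2 3 0 0 0 0.6 0.85;2 3 0 0 0 0.6 1;2 3 0 0 0 0.6 1;2 3 0 0 0 0.6 1;2 3 0 0 0 0.6 1;2 3 0 0 0 0.6 1' 45
```

```text
time_s: 4.37
ee_pos: [0.458, 0.047, 0.1441]
eef_rot: [-1.57, -0.001, -1.578]
force: [-0.7, -0.1, 3.4]
grip_width: 0.0201
```

```bash
python3 -m jog '0 0 4 0 0 0 1;0 0 8 0 0 0 1;0 0 12 0 0 0 1;0 0 12 0 0 0 1;0 0 12 0 0 0 1'
python3 - <<'E'
from h import *
for n in ["wrist","side"]:
    c=camera(n);save(c,n+"3.png")
E
```

```text
time_s: 4.78
ee_pos: [0.458, 0.047, 0.1562]
eef_rot: [-1.57, -0.001, -1.578]
force: [0.2, -0.1, -3.0]
grip_width: 0.0198
```

View pics/wrist3.png

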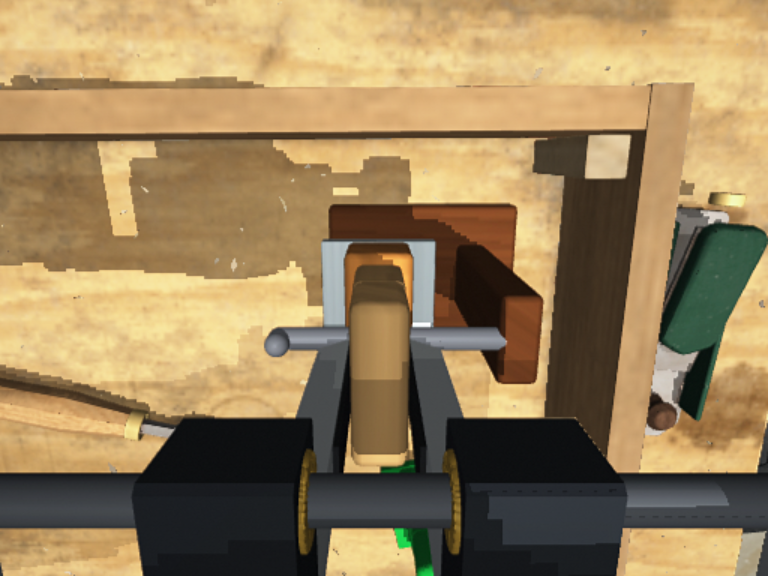

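```bash
python3 -m jog '-10 0 0 0 0 0 1;-22 0 0 0 0 0 1;-34 0 0 0 0 0 1;-46 0.5 0 0 0 0 1;-58 0.5 0 0 0 0 1;-70 1 0 0 0 0 1;-82 1 0 0 0 0 1;-88 1 0 0 0 0 1;-88 1 0 0 0 0 1'
python3 - <<'E'
from h import *
for n in ["wrist","side"]:
    c=camera(n);save(c,n+"4.png")
E
```

```text
time_s: 5.63
ee_pos: [0.3692, 0.0481, 0.156]
eef_rot: [-1.57, -0.001, -1.578]
force: [-0.7, -0.0, -2.5]
grip_width: 0.0199
```

View pics/wrist4.png

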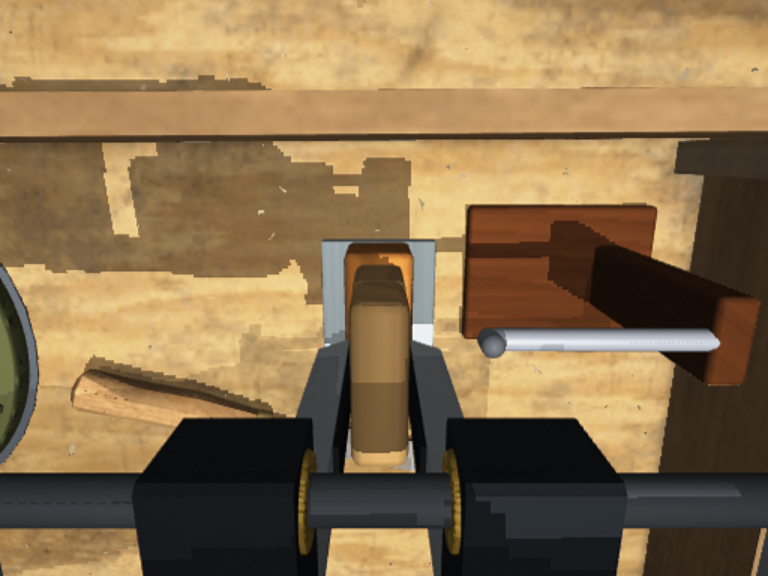

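```bash
python3 -m jog '0 0 30 0 0 0 1;0 0 65 0 0 0 1;0 10 100 0 0 -7 1;5 45 100 0 0 -14 1;8 85 100 0 0 -21 1;12 125 100 0 0 -28 1;15 165 100 0 0 -35 1;18 200 100 0 0 -42 1;18 235 100 0 0 -49 1;18 265 100 0 0 -56 1'; python3 -m jog '0 0 0 0 0 0 1;0 0 0 0 0 0 1'
```

```text
time_s: 6.57
ee_pos: [0.3887, 0.3049, 0.2558]
eef_rot: [-1.569, -0.001, -2.458]
force: [1.8, 0.6, -2.7]
grip_width: 0.0196
time_s: 6.73
ee_pos: [0.3887, 0.3065, 0.2548]
eef_rot: [-1.57, -0.002, -2.456]
force: [0.0, 0.4, -2.8]
grip_width: 0.0196
```

Run:
```python
from h import *
for n in ["wrist","side","scene"]:
    c=camera(n);save(c,n+"5.png");np.savez(n+"5.npz",**{k:c[k] for k in c})
```

```text
(no output)
```

View pics/wrist5.png

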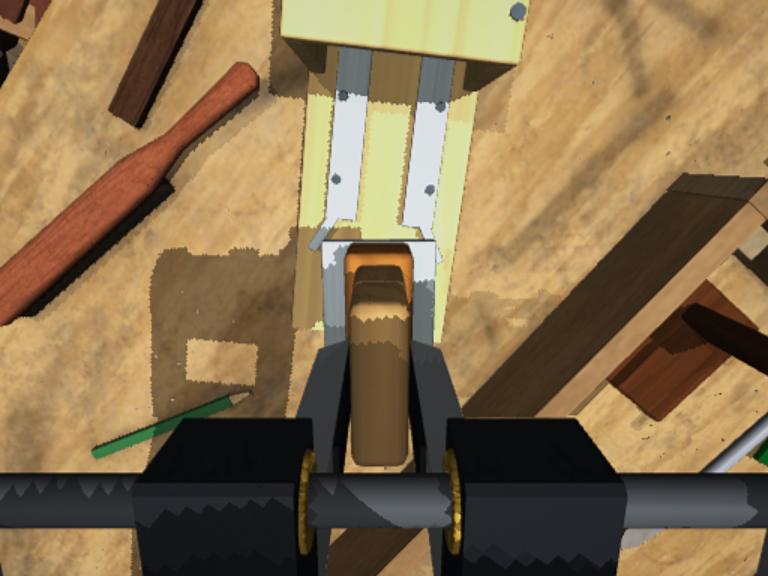

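View pics/scene5.png

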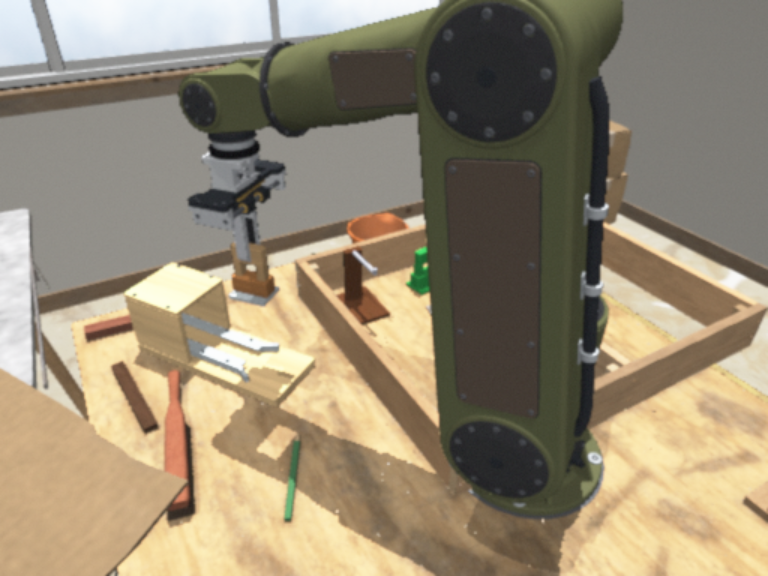

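The wrist view shows the two lips at (350,150) and (425,160) px, the flared guides, and the hood front edge at row ~60. The block is held square above the front. Next is fitting the lip strips.

Run:
```python
from h import *
np.set_printoptions(precision=4,suppress=True)
c=dict(np.load("wrist5.npz"));W=cloud(c)
yaw=np.radians(33.0);e=np.array([np.cos(yaw),np.sin(yaw)]);n=np.array([-e[1],e[0]]);C=np.array([.463,.3617])
def fit(c,lab):
    W=cloud(c);t=(W[...,:2]-C)@e;s=(W[...,:2]-C)@n;z=W[...,2]
    hsv=cv2.cvtColor(c["img"],cv2.COLOR_RGB2HSV);white=hsv[...,1]<70
    m=(t>-.06)&(t<.028)&(abs(s)<.06)&(z>.022)&(z<.045)&white
    print(lab,m.sum(),np.median(z[m]))
    L=[]
    for a,b in zip(np.arange(-.055,.03,.01),np.arange(-.045,.04,.01)):
        k=m&(t>=a)&(t<b);lo=s[k&(s<0)];hi=s[k&(s>0)]
        if len(lo)>8 and len(hi)>8:
            r=[np.percentile(lo,3),np.percentile(lo,97),np.percentile(hi,3),np.percentile(hi,97)];L.append([(a+b)/2,(r[1]+r[2])/2,(r[0]+r[3])/2]);print(round(a,3),np.round(np.array(r)*1e3,1))
    L=np.array(L)
    for j in (1,2):
        p=np.polyfit(L[:,0],L[:,j],1);print(lab,"slope deg",np.degrees(p[0]),"mid offset mm at t=0",p[1]*1e3, "yaw",33+np.degrees(p[0]))
    # front edge of board / hood edge
    z=W[...,2]
    k=(abs(s)<.05)&(z>.136)&(z<.145)&(t>0)&(t<.1);
    if k.any(): print("hood edge t",np.percentile(t[k],1))
    k=(abs(s)<.055)&(z>.014)&(z<.022)&(t<-.1)
    if k.any(): print("board front t",np.percentile(t[k],[.5,1,2]),"z",np.median(z[k]))
for nm in ["wrist","side","scene"]: fit(dict(np.load(nm+"5.npz")),nm)
# held block foot in wrist
t=(W[...,:2]-C)@e;s=(W[...,:2]-C)@n;z=W[...,2]
k=(z>.17)&(z<.2)&(abs(s)<.06)&(t>-.14)&(t<-.03);print("foot",k.sum(),s[k].min(),s[k].max(),t[k].max(),np.median(z[k]),cv2.minAreaRect(np.stack([t[k],s[k]],1).astype(np.float32)))
k=(z>.26)&(z<.29)&(abs(s)<.03)&(t>-.14)&(t<-.03);print("top",k.sum(),np.median(z[k]),cv2.minAreaRect(np.stack([t[k],s[k]],1).astype(np.float32)))
o=get_obs();d=o["ee_pos"][:2]-C;print("tcp ts",d@e,d@n,o["ee_pos"],o["eef_rot"])
```

```text
wrist 3408 0.03411933177913126
-0.055 [-44.8 -22.2  14.9  37.6]
-0.045 [-44.8 -22.2  14.9  37.5]
-0.035 [-44.7 -22.2  15.   37.3]
-0.025 [-44.5 -22.1  15.1  37.3]
-0.015 [-44.6 -22.2  15.1  37.6]
-0.005 [-44.5 -22.4  15.2  37.5]
0.005 [-44.8 -22.2  15.1  37.4]
0.015 [-44.5 -22.4  15.2  37.5]
0.025 [-45.  -22.   14.7  37.7]
wrist slope deg 0.025158603703780154 mid offset mm at t=0 -3.582923932739744 yaw 33.02515860370378
wrist slope deg 0.054745096426346125 mid offset mm at t=0 -3.5938929780921334 yaw 33.054745096426345
hood edge t 0.03696469646021682
board front t [-0.4    -0.398  -0.3931] z 0.01803057624660501
side 402 0.033549000194082565
-0.055 [-42.4 -21.1  15.   38.8]
-0.045 [-42.  -21.1  17.7  39.8]
-0.035 [-42.4 -20.5  17.5  39.4]
-0.025 [-43.1 -21.7  17.8  39. ]
-0.015 [-41.7 -20.8  17.5  40.4]
-0.005 [-46.1 -21.   16.9  39.8]
0.005 [-42.9 -20.1  15.6  40.1]
0.015 [-42.9 -22.1  18.2  39.9]
side slope deg 0.27226193599639076 mid offset mm at t=0 -1.9309692007425876 yaw 33.27226193599639
side slope deg -0.19684651284425433 mid offset mm at t=0 -1.6999608551762022 yaw 32.8031534
[... 424 characters left out ...]
14 mid offset mm at t=0 1.1969705757956153 yaw 33.28235660697936
scene slope deg -0.18005773254187143 mid offset mm at t=0 1.1965570031850044 yaw 32.81994226745813
hood edge t 0.035610483645723064
board front t [-0.7002 -0.6982 -0.6957] z 0.01746377036941131
foot 2287 -0.03575284619398472 0.025183801853917536 -0.05405672858460953 0.18762345893865637 ((-0.08386041224002838, -0.005258297547698021), (0.05437711253762245, 0.05616557225584984), 6.558784008026123)
top 5742 0.2793112431818383 ((-0.08992501348257065, -0.00849856436252594), (0.059799857437610626, 0.04166506230831146), 26.066513061523438)
tcp ts -0.0934193538799781 -0.007972139046457744 [0.389  0.3041 0.2557] [-1.5693 -0.0011 -2.4574]
```

```bash
python3 -m jog '-37 -19 0 0 0 -6.2 1;-37 -19 -20 0 0 -6.2 1;-37 -19 -50 0 0 -6.2 1;-37 -19 -80 0 0 -6.2 1;-37 -19 -110 0 0 -6.2 1;-37 -19 -135 0 0 -6.2 1;-37 -19 -141 0 0 -6.2 1;-37 -19 -141 0 0 -6.2 1;-37 -19 -141 0 0 -6.2 1'
cat > m.py <<'E'
from h import *
import sys
np.set_printoptions(precision=4,suppress=True)
yaw=np.radians(33.04);e=np.array([np.cos(yaw),np.sin(yaw)]);n=np.array([-e[1],e[0]]);C=np.array([.463,.3617])
def ts(W): return (W[...,:2]-C)@e,(W[...,:2]-C)@n,W[...,2]
E
cat > look.py <<'E'
from m import *
c=camera("wrist");save(c,sys.argv[1]);np.savez("last.npz",**{k:c[k] for k in c});W=cloud(c);t,s,z=ts(W)
o=get_obs();d=o["ee_pos"][:2]-C;T,S,Z=d@e,d@n,o["ee_pos"][2]
print("tcp t,s,z mm",np.round(np.array([T,S,Z])*1e3,1),"blockyaw",np.degrees(o["eef_rot"][2])+180-33.04, "rot",o["eef_rot"],"F",o["force"])
def sect(lab,m,bins):
    for a in bins:
        k=m&(t>=a)&(t<a+.006)
        if k.sum()>15: print(lab,round(a,3),k.sum(),"s %.1f..%.1f mid %.2f z %.1f"%(np.percentile(s[k],2)*1e3,np.percentile(s[k],98)*1e3,(np.percentile(s[k],2)+np.percentile(s[k],98))*500,np.median(z[k])*1e3))
B=np.arange(-.03,.034,.012)
m=(abs(s-S)<.025)&(abs(t-T)<.045)&(abs(z-(Z+.0245))<.006);sect("top",m,T+B)
m=(abs(s-S)<.04)&(t>T+.01)&(t<T+.06)&(abs(z-(Z-.0675))<.005);sect("foot",m,T+np.arange(.01,.05,.006))
if m.any(): print("foot front t",np.percentile(t[m],99)*1e3)
m=(z>.028)&(z<.040)&(t>-.06)&(t<.03)
if T<-.1:
  for a in np.arange(-.06,.03,.02):
    k=m&(t>=a)&(t<a+.02);lo=s[k&(s<-.003)&(s>-.06)];hi=s[k&(s>-.003)&(s<.05)]
    if len(lo)>20 and len(hi)>20:print("lips",round(a,3),"inner %.1f %.1f mid %.2f outer mid %.2f"%(np.percentile(lo,98)*1e3,np.percentile(hi,2)*1e3,(np.percentile(lo,98)+np.percentile(hi,2))*500,(np.percentile(lo,2)+np.percentile(hi,98))*500))
E
python3 look.py w6.png
```

```text
time_s: 7.63
ee_pos: [0.3527, 0.285, 0.116]
eef_rot: [-1.569, 0.0, -2.566]
force: [-0.7, 0.5, -2.4]
grip_width: 0.0197
tcp t,s,z mm [-134.    -4.   116.4] blockyaw -0.05575545214811228 rot [-1.5693  0.0013 -2.5659] F [-0.6535  0.9236 -1.7795]
top -0.164 220 s -13.8..4.1 mid -4.83 z 140.4
top -0.152 401 s -14.2..4.7 mid -4.75 z 140.7
top -0.14 453 s -14.6..5.1 mid -4.73 z 140.7
top -0.128 958 s -25.6..16.2 mid -4.72 z 140.8
top -0.116 468 s -14.2..4.7 mid -4.72 z 140.6
top -0.104 69 s -11.3..2.1 mid -4.59 z 136.8
foot -0.124 226 s -32.1..22.3 mid -4.92 z 48.9
foot -0.118 235 s -32.7..22.8 mid -4.92 z 48.8
foot -0.112 239 s -32.5..22.7 mid -4.95 z 48.9
foot -0.106 268 s -32.3..22.4 mid -4.92 z 48.9
foot -0.1 194 s -31.6..21.7 mid -4.96 z 48.3
foot front t -98.34223864823382
lips -0.06 inner -21.6 14.6 mid -3.50 outer mid -3.55
lips -0.04 inner -21.9 14.8 mid -3.53 outer mid -3.50
lips -0.02 inner -21.6 14.8 mid -3.43 outer mid -3.53
lips 0.0 inner -21.7 14.8 mid -3.46 outer mid -3.42
```

View pics/w6.png

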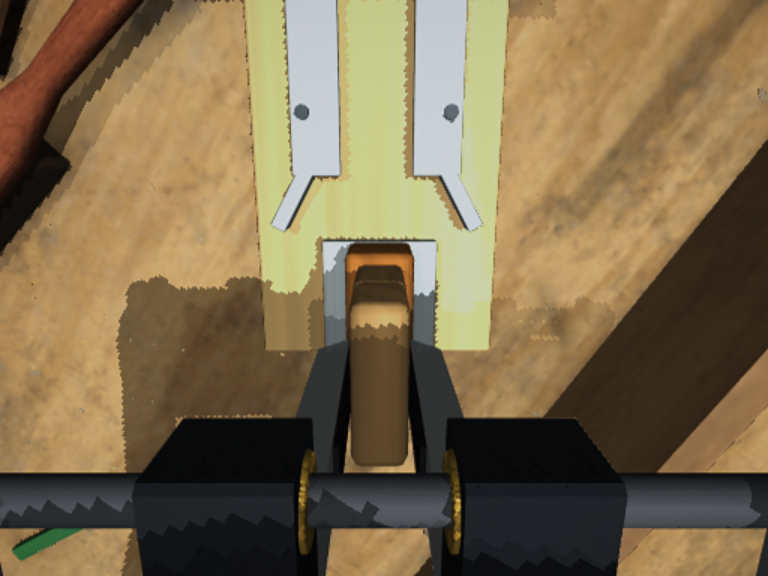

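```bash
python3 -m jog '-0.8 1.2 -10 0 0 0 1;-0.8 1.2 -18 0 0 0 1;-0.8 1.2 -21 0 0 0 1;-0.8 1.2 -21 0 0 0 1;-0.8 1.2 -21 0 0 0 1'; python3 look.py w7.png
```

```text
time_s: 8.1
ee_pos: [0.352, 0.2865, 0.0953]
eef_rot: [-1.569, 0.001, -2.566]
force: [-0.5, -0.5, -2.1]
grip_width: 0.0197
tcp t,s,z mm [-133.9   -2.5   95.5] blockyaw -0.05072108186647739 rot [-1.5693  0.0015 -2.5658] F [-0.0551  0.0741 -2.418 ]
top -0.164 209 s -12.1..5.9 mid -3.12 z 119.6
top -0.152 406 s -12.6..6.3 mid -3.13 z 119.9
top -0.14 452 s -13.0..6.7 mid -3.13 z 120.0
top -0.128 960 s -24.0..17.7 mid -3.11 z 120.1
top -0.116 478 s -12.6..6.4 mid -3.11 z 120.0
top -0.104 87 s -9.7..3.5 mid -3.06 z 116.4
foot -0.124 225 s -30.5..23.9 mid -3.29 z 28.1
foot -0.118 235 s -31.1..24.4 mid -3.35 z 28.2
foot -0.112 240 s -30.9..24.2 mid -3.32 z 28.2
foot -0.106 271 s -30.7..24.1 mid -3.32 z 28.3
foot -0.1 193 s -30.0..23.3 mid -3.36 z 27.5
foot front t -77.31508255017314
lips -0.06 inner -21.9 14.7 mid -3.58 outer mid -3.54
lips -0.04 inner -21.6 14.8 mid -3.41 outer mid -3.44
lips -0.02 inner -21.8 14.7 mid -3.55 outer mid -3.57
lips 0.0 inner -21.6 14.8 mid -3.37 outer mid -3.31
```

View pics/w7.png

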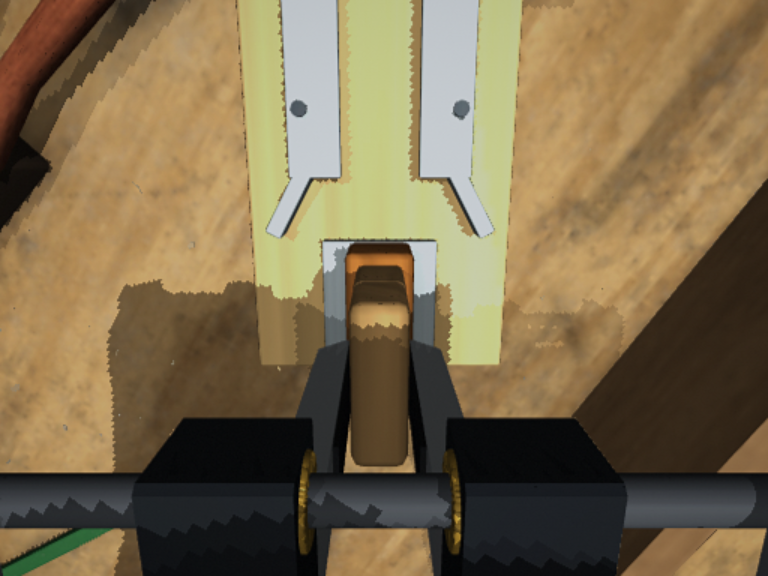

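```bash
python3 -m jog '0 0 -0.8 0 0 0 1;0 0 -1.4 0 0 0 1;0 0 -1.4 0 0 0 1'; python3 -m jog '0 0 -0.6 0 0 0 1;0 0 -0.6 0 0 0 1'
```

```text
time_s: 8.4
ee_pos: [0.3522, 0.2866, 0.0942]
eef_rot: [-1.569, 0.002, -2.566]
force: [0.5, -0.3, -3.0]
grip_width: 0.0196
time_s: 8.57
ee_pos: [0.3522, 0.2866, 0.0935]
eef_rot: [-1.569, 0.002, -2.566]
force: [0.2, 0.1, -3.3]
grip_width: 0.0194
```

```bash
python3 -m jog '0 0 -0.5 0 0 0 1;0 0 -0.5 0 0 0 1'; python3 -m jog '0 0 -0.6 0 0 0 1;0 0 -0.6 0 0 0 1'
```

```text
time_s: 8.73
ee_pos: [0.3523, 0.2867, 0.0932]
eef_rot: [-1.569, 0.002, -2.566]
force: [-0.2, -1.2, 0.2]
grip_width: 0.0197
time_s: 8.9
ee_pos: [0.3525, 0.2867, 0.0932]
eef_rot: [-1.569, 0.002, -2.566]
force: [-2.6, -4.0, 7.3]
grip_width: 0.02
```

```bash
python3 -m jog '0 0 0.9 0 0 0 1;0 0 0.9 0 0 0 1'; python3 -m jog '5 3.3 0 0 0 0 1;10 6.5 0 0 0 0 1;15 9.8 0 0 0 0 1;20 13 0 0 0 0 1;25 16.3 0 0 0 0 1;30 19.5 0 0 0 0 1;30 19.5 0 0 0 0 1'; python3 look.py w8.png
```

```text
time_s: 9.07
ee_pos: [0.3525, 0.2868, 0.0942]
eef_rot: [-1.569, 0.003, -2.566]
force: [-0.6, -0.5, -3.2]
grip_width: 0.0199
time_s: 9.65
ee_pos: [0.3834, 0.3068, 0.0941]
eef_rot: [-1.569, 0.003, -2.566]
force: [-0.7, -0.5, -2.7]
grip_width: 0.0199
tcp t,s,z mm [-97.3  -2.6  94. ] blockyaw -0.050137076409249914 rot [-1.5693  0.0024 -2.5658] F [ 0.1691 -0.0109 -2.6144]
top -0.127 162 s -11.8..5.7 mid -3.05 z 118.3
top -0.115 393 s -12.3..6.2 mid -3.01 z 118.8
top -0.103 447 s -13.1..6.6 mid -3.22 z 118.7
top -0.091 949 s -24.2..17.7 mid -3.26 z 118.8
top -0.079 471 s -12.7..6.3 mid -3.21 z 118.9
top -0.067 171 s -11.2..4.7 mid -3.23 z 116.0
foot -0.087 219 s -30.6..23.9 mid -3.39 z 26.9
foot -0.081 242 s -31.2..24.4 mid -3.40 z 27.0
foot -0.075 246 s -31.1..24.4 mid -3.37 z 27.1
foot -0.069 67 s -25.5..20.2 mid -2.69 z 27.2
foot -0.063 135 s -21.3..14.4 mid -3.45 z 26.4
foot front t -53.67369410559808
```

View pics/w8.png

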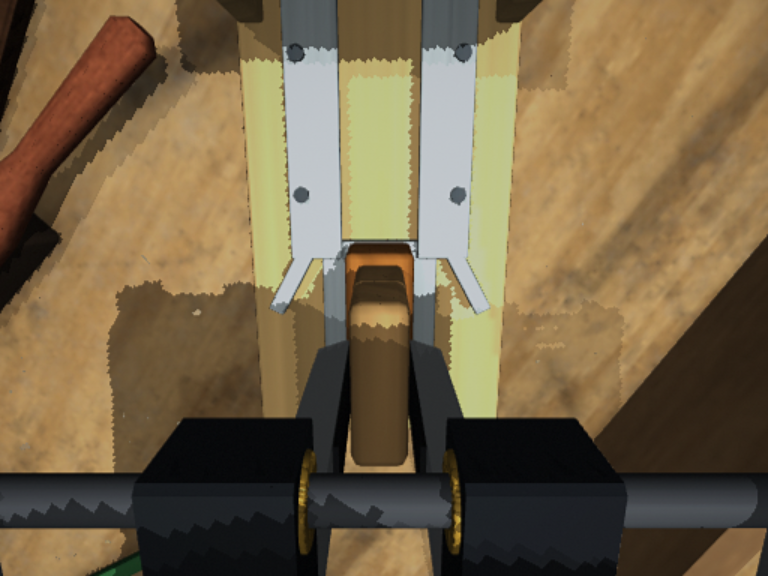

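```bash
python3 -m jog '6 3.9 0 0 0 0 1;13 8.5 0 0 0 0 1;20 13 0 0 0 0 1;27 17.6 0 0 0 0 1;34 22.1 0 0 0 0 1;41 26.7 0 0 0 0 1;41 26.7 0 0 0 0 1'; python3 -m jog '7 4.6 0 0 0 0 1;14 9.1 0 0 0 0 1;21 13.7 0 0 0 0 1;28 18.2 0 0 0 0 1;35 22.8 0 0 0 0 1;42 27.3 0 0 0 0 1;42 27.3 0 0 0 0 1'; python3 look.py w9.png
```

```text
time_s: 10.28
ee_pos: [0.425, 0.3338, 0.0939]
eef_rot: [-1.569, 0.003, -2.566]
force: [0.2, -0.4, -3.4]
grip_width: 0.02
time_s: 10.87
ee_pos: [0.4681, 0.3618, 0.0938]
eef_rot: [-1.569, 0.003, -2.566]
force: [-0.3, 0.9, -2.9]
grip_width: 0.0195
tcp t,s,z mm [ 3.5 -2.7 93.7] blockyaw -0.06430533643644054 rot [-1.5693  0.0027 -2.5661] F [ 0.0002  0.5552 -1.8002]
top -0.027 158 s -12.3..5.3 mid -3.52 z 117.9
top -0.015 400 s -12.8..6.2 mid -3.30 z 118.4
top -0.003 454 s -13.2..6.6 mid -3.30 z 118.5
top 0.009 940 s -24.1..17.4 mid -3.35 z 118.4
top 0.021 475 s -12.7..6.2 mid -3.29 z 118.6
```

View pics/w9.png

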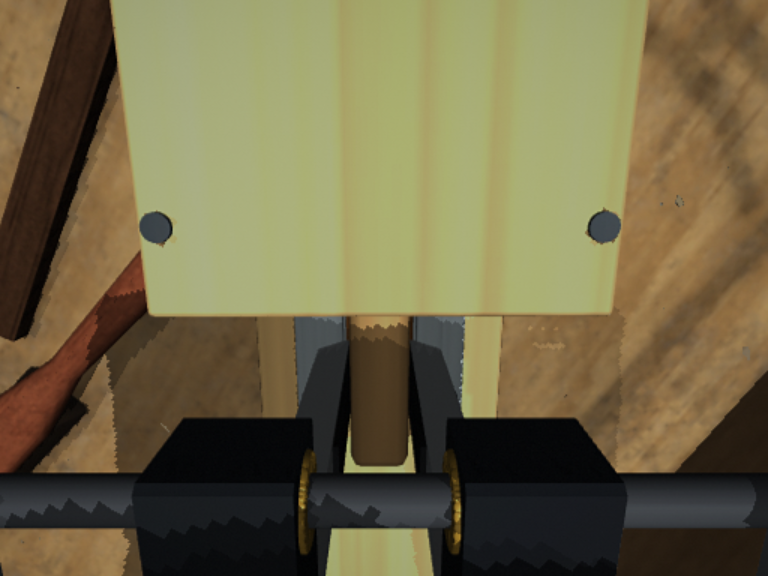

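```bash
python3 -m jog '0 0 -0.4 0 0 0 1;0 0 -0.4 0 0 0 0.5;0 0 -0.4 0 0 0 0.5;0 0 -0.4 0 0 0 0.5;0 0 -0.4 0 0 0 0.5;0 0 15 0 0 0 0.5;0 0 40 0 0 0 0.5;0 0 80 0 0 0 0.5;0 0 80 0 0 0 0.5'; python3 look.py w10.png
```

```text
time_s: 11.67
ee_pos: [0.4693, 0.3627, 0.181]
eef_rot: [-1.57, 0.013, -2.566]
force: [0.0, 0.7, 1.7]
grip_width: 0.0469
tcp t,s,z mm [  5.   -2.6 177.8] blockyaw -0.058767993947505204 rot [-1.5694  0.0098 -2.566 ] F [ 0.0321 -0.4266 -0.8063]
top -0.001 72 s -26.8..20.5 mid -3.18 z 203.1
top 0.011 104 s -27.5..22.2 mid -2.67 z 202.6
foot front t 32.38222847612946
```

View pics/w10.png

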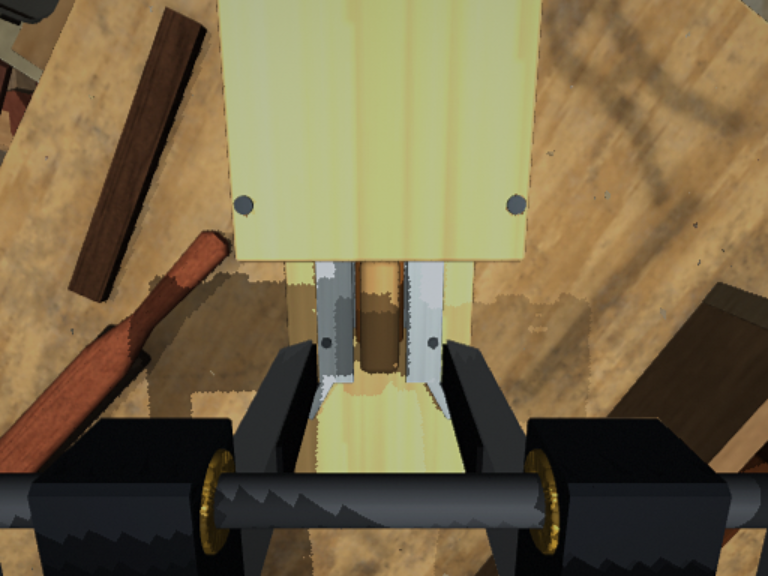

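```bash
python3 -m jog '-30 -20 10 0 0 0 1;-51 -33.5 10 3.9 -6 0 1;-51 -33.5 10 7.8 -12 0 1;-51 -33.5 10 11.7 -18 0 1;-51 -33.5 10 15.6 -24 0 1;-51 -33.5 10 19.5 -30 0 1;-51 -33.5 10 23.4 -36 0 1;-51 -33.5 10 27.3 -41.9 0 1;-51 -33.5 10 27.3 -41.9 0 1' 30
python3 - <<'E'
from m import *
from scipy.spatial.transform import Rotation as Ro
o=get_obs();d=o["ee_pos"][:2]-C;print(d@e,d@n,o["ee_pos"],o["qpos"],o["force"]);R=Ro.from_euler('xyz',o["eef_rot"]).as_matrix();E=np.c_[np.r_[e,0],np.r_[n,0],[0,0,1]].T;print(E@R)
for nm in ["wrist","side","scene"]:
    c=camera(nm);save(c,nm+"11.png")
E
```

```text
time_s: 12.47
ee_pos: [0.4149, 0.3282, 0.1853]
eef_rot: [-1.575, 0.887, -2.566]
force: [-0.3, 0.5, -1.0]
grip_width: 0.0008
-0.05860028596517203 -0.001899491907611947 [0.4149 0.3282 0.1853] [ 0.6128 -0.0619  2.2378 -0.3067  0.0833  1.9003] [-0.3094  0.4525 -1.0384]
[[-0.6321  0.7749  0.0017]
 [ 0.0009  0.0029 -1.    ]
 [-0.7749 -0.6321 -0.0025]]
```

View pics/wrist11.png

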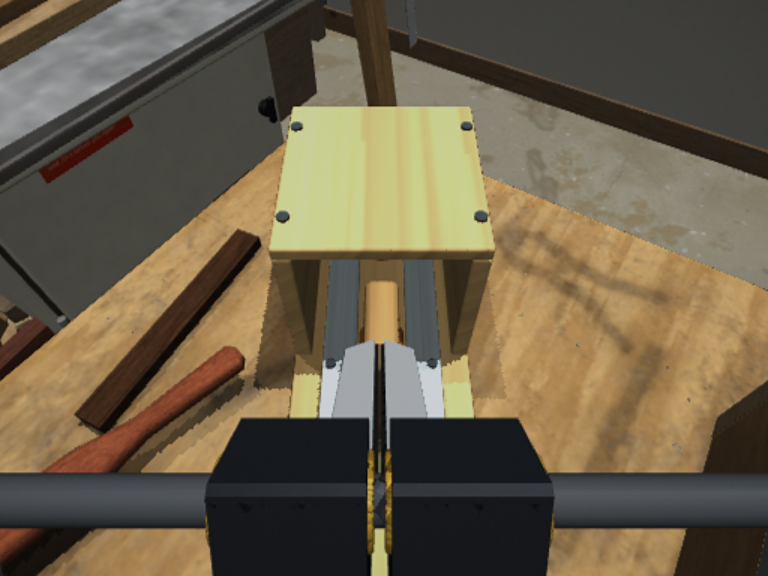

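View pics/scene11.png

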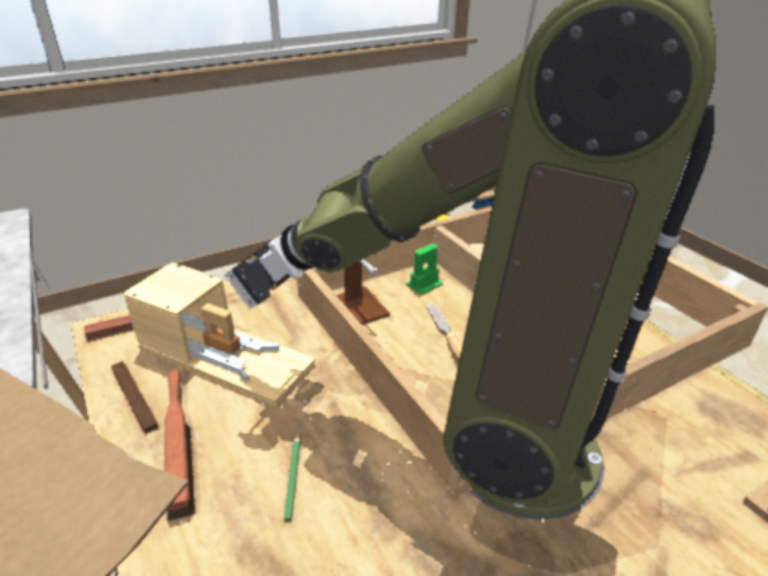

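The tilted fingertips stand behind the block, which is upright between the lips at (380,315) px. Joint 5 is nearly at its lower limit, so I'll reduce the tilt before lowering and fit the arm geometry from a few poses.

```bash
cat > lg.py <<'E'
from m import *
o=get_obs();d=o["ee_pos"][:2]-C
print("t,s,z",d@e,d@n,o["ee_pos"][2],"q",o["qpos"],"F",o["force"],"rot",o["eef_rot"])
open("log.txt","a").write(" ".join(map(str,[*o["qpos"],*o["ee_pos"],*o["eef_rot"]]))+"\n")
E
python3 lg.py; python3 -m jog '0 0 0 -5.5 8.4 0 1;0 0 0 -5.5 8.4 0 1;0 0 0 -5.5 8.4 0 1'; python3 lg.py;python3 -m jog '0 0 -30 0 0 0 1;0 0 -30 0 0 0 1;0 0 -30 0 0 0 1'; python3 lg.py
cat > fit.py <<'E'
from m import *
from scipy.optimize import least_squares
D=np.loadtxt("log.txt")
D=np.vstack([D,[-1.4056,.3005,1.5216,0,1.3207,-.0666,.1263,-.535,.2049,-1.5719,0,-2.9098]])
D=D[abs(D[:,3])<.35] if 0 else D
def fk(q,p):
    a,h,L1,b,L2,L3=p
    A=q[1];B=q[1]+q[2]
    r=a+L1*np.sin(A)+L2*np.sin(B)+b*np.cos(B); z=h+L1*np.cos(A)+L2*np.cos(B)-b*np.sin(B)
    return r,z,L3
def res(p):
    out=[]
    for d in D:
        r,z,L3=fk(d,p)
        from scipy.spatial.transform import Rotation as Ro
        y=Ro.from_euler('xyz',d[9:12]).as_matrix()[:,1]
        w=d[6:9]-L3*y
        out+=[np.hypot(w[0],w[1])-r,w[2]-z]
    return np.array(out+list(1e-3*(np.array(p)-[0,.35,.4,0,.4,.25])))
s=least_squares(res,[0,.35,.4,0,.4,.25]);print("params",s.x,"res",abs(s.fun[:-6]).max())
from scipy.optimize import fsolve
for tilt in (30,35,40,45,50):
  for t in (-.05,.0,.04,.062):
    P=np.r_[C+t*e-.0035*n,.045];th=np.radians(tilt);y=np.r_[np.sin(th)*e,-np.cos(th)]
    w=P-s.x[5]*y;rr=np.hypot(*w[:2])
    f=lambda x:np.subtract(fk([0,x[0],x[1]],s.x)[:2],(rr,w[2]))
    x,_,ok,_=fsolve(f,[.2,2.],full_output=1);print(tilt,t,ok,"q2,q3",x.round(3),"q5",round(np.pi-th-x.sum(),3))
E
python3 fit.py
```

```text
t,s,z -0.0562585758058448 -0.0029550733192366917 0.18738693701396592 q [ 0.6124 -0.0603  2.2271 -0.2954  0.0983  1.8889] F [-0.0445  0.8103  0.5632] rot [-1.5713  0.8811 -2.5669]
time_s: 12.87
ee_pos: [0.4188, 0.3298, 0.1897]
eef_rot: [-1.572, 0.706, -2.566]
force: [0.5, -0.0, 0.9]
grip_width: 0.0006
t,s,z -0.0543866257406795 -0.0026213811269654424 0.18969681039575773 q [ 0.6091 -0.0401  2.108  -0.0585  0.3691  1.6511] F [ 0.5052 -0.0479  0.9274] rot [-1.5716  0.7055 -2.5663]
time_s: 13.12
ee_pos: [0.4183, 0.3294, 0.1585]
eef_rot: [-1.571, 0.703, -2.566]
force: [-0.2, -0.0, 0.6]
grip_width: 0.0002
t,s,z -0.05504392037309751 -0.00268916144938037 0.15853971813170822 q [ 0.6091  0.0129  2.1406 -0.0754  0.2857  1.6688] F [-0.2191 -0.0476  0.553 ] rot [-1.5713  0.7034 -2.5661]
params [0.0018 0.2217 0.4227 0.04   0.447  0.2706] res 4.8829742918143904e-05
30 -0.05 1 q2,q3 [0.283 2.087] q5 0.248
30 0.0 1 q2,q3 [0.371 1.957] q5 0.29
30 0.04 1 q2,q3 [0.441 1.849] q5 0.328
30 0.062 1 q2,q3 [0.479 1.787] q5 0.351
35 -0.05 1 q2,q3 [0.277 2.142] q5 0.112
35 0.0 1 q2,q3 [0.363 2.013] q5 0.154
35 0.04 1 q2,q3 [0.431 1.907] q5 0.193
35 0.062 1 q2,q3 [0.468 1.847] q5 0.216
40 -0.05 1 q2,q3 [0.28  2.193] q5 -0.03
40 0.0 1 q2,q3 [0.364 2.066] q5 0.014
40 0.04 1 q2,q3 [0.429 1.96 ] q5 0.054
40 0.062 1 q2,q3 [0.465 1.901] q5 0.077
45 -0.05 1 q2,q3 [0.295 2.239] q5 -0.177
45 0.0 1 q2,q3 [0.374 2.113] q5 -0.13
45 0.04 1 q2,q3 [0.436 2.009] q5 -0.089
45 0.062 1 q2,q3 [0.47 1.95] q5 -0.064
50 -0.05 1 q2,q3 [0.322 2.279] q5 -0.332
50 0.0 1 q2,q3 [0.394 2.154] q5 -0.279
50 0.04 1 q2,q3 [0.452 2.051] q5 -0.235
50 0.062 1 q2,q3 [0.484 1.993] q5 -0.209
```

```bash
python3 -m jog '0 0 0 -2.9 4.4 0 1;0 0 -25 -2.9 4.4 0 1;0 0 -50 -2.9 4.4 0 1;0 0 -75 -2.9 4.4 0 1;0 0 -95 -2.9 4.4 0 1;0 0 -106 -2.9 4.4 0 1;0 0 -111 -2.9 4.4 0 1;0 0 -111 -2.9 4.4 0 1;0 0 -111 -2.9 4.4 0 1' 40; python3 lg.py
python3 - <<'E'
from m import *
for nm in ["wrist","scene"]:
    c=camera(nm);save(c,nm+"12.png")
E
```

```text
time_s: 13.87
ee_pos: [0.4187, 0.3297, 0.0486]
eef_rot: [-1.57, 0.613, -2.566]
force: [-0.2, -0.6, 0.8]
grip_width: 0.0006
t,s,z -0.05453570185683196 -0.002687587744329953 0.04855926891071386 q [ 0.6078  0.2601  2.153  -0.1597  0.1175  1.7554] F [-0.2086 -0.6188  0.768 ] rot [-1.5704  0.6127 -2.5656]
```

View pics/wrist12.png

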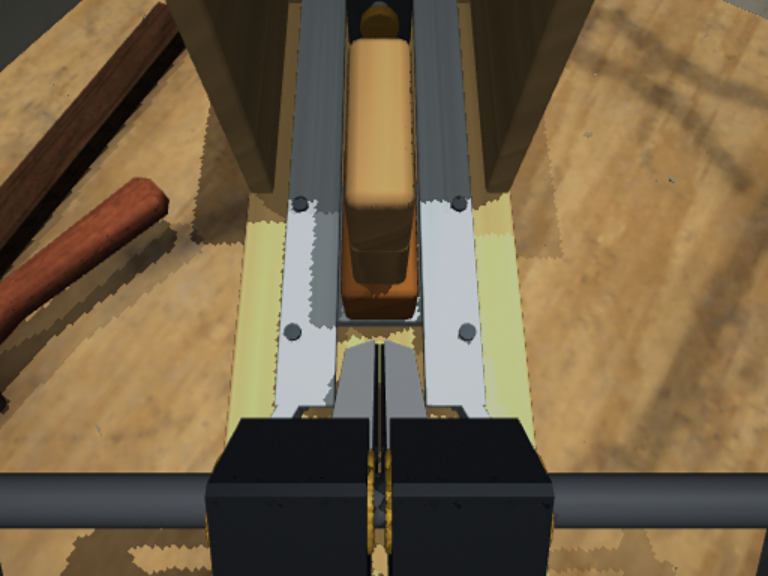

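View pics/scene12.png

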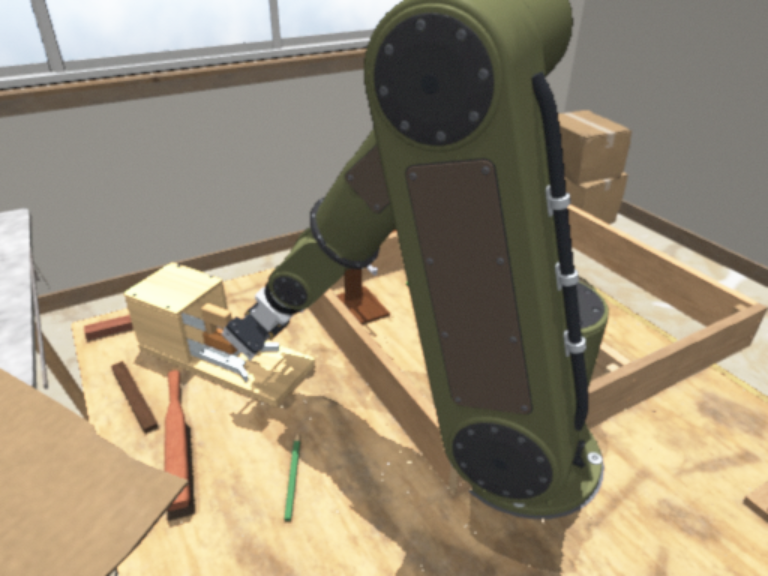

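```bash
python3 -m jog '3.4 2.2 -2 0 0 0 1;6.7 4.4 -2 0 0 0 1;10 6.5 -2 0 0 0 1;13 8.5 -2 0 0 0 1;16 10.4 -2 0 0 0 1;19 12.4 -2 0 0 0 1;23 15 -2 0 0 0 1;27 17.6 -2 0 0 0 1;31 20.2 -2 0 0 0 1;35 22.8 -2 0 0 0 1'; python3 lg.py; python3 -m jog '4 2.6 0 0 0 0 1;8 5.2 0 0 0 0 1;12 7.8 0 0 0 0 1;16 10.4 0 0 0 0 1;20 13 0 0 0 0 1;24 15.6 0 0 0 0 1;24 15.6 0 0 0 0 1'; python3 lg.py
python3 - <<'E'
from m import *
for nm in ["wrist"]:
    c=camera(nm);save(c,nm+"13.png")
E
```

```text
time_s: 14.8
ee_pos: [0.4543, 0.3529, 0.0468]
eef_rot: [-1.571, 0.613, -2.566]
force: [-1.8, -1.9, 1.1]
grip_width: 0.0004
t,s,z -0.012120544921503764 -0.0026354962006721826 0.04684178493519134 q [ 0.6047  0.3384  2.0456 -0.1165  0.1453  1.7096] F [-1.8363 -1.8711  1.1369] rot [-1.5705  0.6134 -2.5657]
time_s: 15.38
ee_pos: [0.479, 0.3689, 0.047]
eef_rot: [-1.571, 0.614, -2.566]
force: [0.2, 0.0, 0.3]
grip_width: 0.0005
t,s,z 0.017357954287119483 -0.0026556414758441785 0.0469754500120012 q [ 0.6028  0.3885  1.9686 -0.0925  0.1714  1.684 ] F [0.242  0.0453 0.3497] rot [-1.5706  0.614  -2.5658]
```

View pics/wrist13.png

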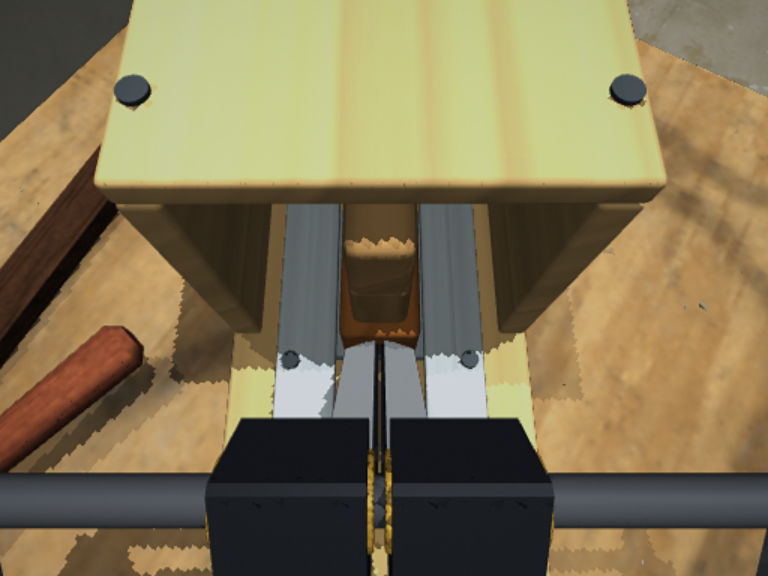

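The block slides straight, with its rear face at (380,340) px just ahead of the fingertips. From here I'll take small steps and feel for the plunger.

```bash
python3 -m jog '1.7 1.1 0 0 0 0 1;3.4 2.2 0 0 0 0 1;5 3.3 0 0 0 0 1;6.7 4.4 0 0 0 0 1;8.4 5.5 0 0 0 0 1'; python3 lg.py; python3 -m jog '1.7 1.1 0 0 0 0 1;3.4 2.2 0 0 0 0 1;5 3.3 0 0 0 0 1';python3 lg.py; python3 -m jog '1.7 1.1 0 0 0 0 1;3.4 2.2 0 0 0 0 1;5 3.3 0 0 0 0 1';python3 lg.py
```

```text
time_s: 15.85
ee_pos: [0.4871, 0.3742, 0.0467]
eef_rot: [-1.571, 0.613, -2.566]
force: [-0.6, -0.7, 0.1]
grip_width: 0.0003
t,s,z 0.027011417671042096 -0.002629172997083274 0.046727792531788034 q [ 0.6023  0.4054  1.9425 -0.0861  0.181   1.6771] F [-0.6416 -0.6664  0.0752] rot [-1.5705  0.6134 -2.5657]
time_s: 16.1
ee_pos: [0.4923, 0.3776, 0.0468]
eef_rot: [-1.571, 0.613, -2.566]
force: [-1.5, -0.1, -0.0]
grip_width: 0.0003
t,s,z 0.033256916475369644 -0.002625372180149725 0.04675633100669691 q [ 0.602   0.416   1.9258 -0.0825  0.1871  1.6733] F [-1.5407 -0.0865 -0.0079] rot [-1.5705  0.6135 -2.5658]
time_s: 16.35
ee_pos: [0.4975, 0.3811, 0.0467]
eef_rot: [-1.571, 0.613, -2.566]
force: [-0.8, -0.8, 0.5]
grip_width: 0.0005
t,s,z 0.039443123968947454 -0.002569545209789339 0.04674435551856132 q [ 0.6018  0.4265  1.9091 -0.0791  0.1933  1.6697] F [-0.808  -0.8197  0.5079] rot [-1.5705  0.6135 -2.5658]
```

```bash
python3 -m jog '1.2 0.8 0 0 0 0 1;2.5 1.6 0 0 0 0 1;3.8 2.5 0 0 0 0 1';python3 lg.py; python3 -m jog '1.2 0.8 0 0 0 0 1;2.5 1.6 0 0 0 0 1;3.8 2.5 0 0 0 0 1';python3 lg.py
```

```text
time_s: 16.6
ee_pos: [0.5012, 0.3835, 0.0466]
eef_rot: [-1.57, 0.613, -2.566]
force: [-3.0, -3.3, 0.7]
grip_width: 0.0003
t,s,z 0.0439434597932341 -0.0025688753602601034 0.04661673552900916 q [ 0.6016  0.4344  1.8966 -0.0767  0.1983  1.667 ] F [-3.0193 -3.3043  0.7063] rot [-1.5705  0.613  -2.5657]
time_s: 16.85
ee_pos: [0.5051, 0.386, 0.0466]
eef_rot: [-1.571, 0.613, -2.566]
force: [-3.7, -2.6, 1.2]
grip_width: 0.0005
t,s,z 0.04859329684413064 -0.002561079889328427 0.046585503241285145 q [ 0.6013  0.4424  1.8839 -0.0743  0.2031  1.6645] F [-3.6562 -2.5964  1.1972] rot [-1.5705  0.6129 -2.5658]
```

```bash
python3 -m jog '0.8 0.5 0 0 0 0 1;1.6 1.1 0 0 0 0 1';python3 lg.py; python3 -m jog '0.8 0.5 0 0 0 0 1;1.6 1.1 0 0 0 0 1';python3 lg.py
```

```text
time_s: 17.02
ee_pos: [0.5068, 0.3872, 0.0466]
eef_rot: [-1.571, 0.613, -2.566]
force: [-4.1, -2.4, 0.9]
grip_width: 0.0005
t,s,z 0.05064787808045915 -0.002516076047500563 0.046579024894183335 q [ 0.6013  0.4459  1.8783 -0.0736  0.2053  1.6637] F [-4.1126 -2.3916  0.8747] rot [-1.5705  0.6129 -2.5658]
time_s: 17.18
ee_pos: [0.5083, 0.3882, 0.0464]
eef_rot: [-1.57, 0.612, -2.566]
force: [-9.5, -7.2, 5.4]
grip_width: 0.0007
t,s,z 0.052457869111564526 -0.0024470648681439843 0.04643660378967508 q [ 0.6014  0.4493  1.873  -0.0728  0.2078  1.6629] F [-9.4522 -7.185   5.4254] rot [-1.5705  0.6123 -2.5658]
```

```bash
python3 -m jog '0.4 0.3 0 0 0 0 1;0.4 0.3 0 0 0 0 1';python3 lg.py
```

```text
time_s: 17.35
ee_pos: [0.5084, 0.3883, 0.0463]
eef_rot: [-1.57, 0.611, -2.566]
force: [-9.3, -7.0, 6.1]
grip_width: 0.001
t,s,z 0.05258694051467022 -0.002487910868093329 0.04633633188463352 q [ 0.6014  0.4498  1.872  -0.0727  0.2092  1.6628] F [-9.2555 -7.0149  6.0948] rot [-1.5704  0.6113 -2.5658]
```

```bash
python3 -m jog '0.8 0.5 0 0 0 0 1;0.8 0.5 0 0 0 0 1';python3 lg.py; python3 -m jog '1.2 0.8 0 0 0 0 1;1.2 0.8 0 0 0 0 1';python3 lg.py
python3 - <<'E'
from m import *
for nm in ["wrist","side"]:
    c=camera(nm);save(c,nm+"14.png")
E
```

```text
time_s: 17.52
ee_pos: [0.5087, 0.3884, 0.0462]
eef_rot: [-1.57, 0.61, -2.566]
force: [-13.3, -10.7, 10.5]
grip_width: 0.0001
t,s,z 0.05283476366137769 -0.0024986269016590533 0.04621591221799723 q [ 0.6013  0.4506  1.8703 -0.0721  0.2118  1.6622] F [-13.3309 -10.7481  10.464 ] rot [-1.5702  0.6097 -2.5657]
time_s: 17.68
ee_pos: [0.5089, 0.3886, 0.0461]
eef_rot: [-1.57, 0.607, -2.566]
force: [-20.7, -16.1, 17.0]
grip_width: 0.0004
t,s,z 0.0531589099677976 -0.0024812860116742346 0.04610974724688604 q [ 0.6014  0.4515  1.8678 -0.0714  0.2158  1.6615] F [-20.713  -16.1074  17.0173] rot [-1.57    0.6072 -2.5656]
```

View pics/wrist14.png

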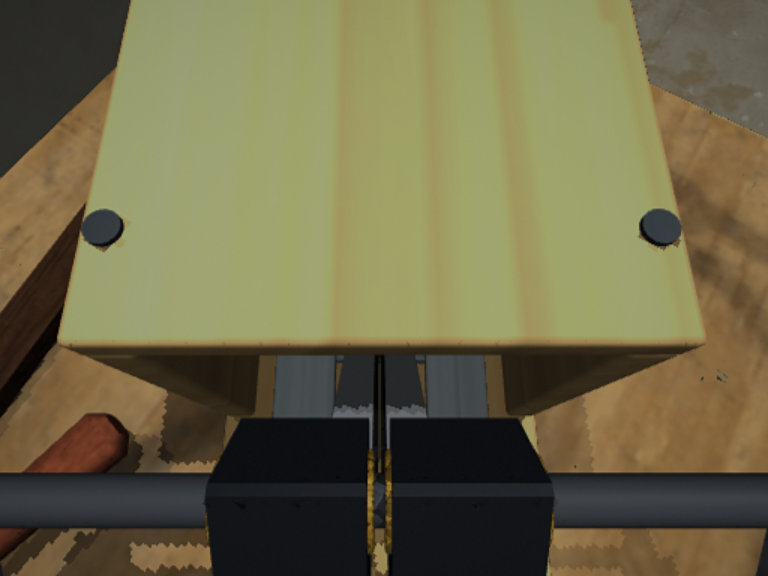

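Firm: the force rises from 12 N to 26 N over about 0.5 mm. I'll withdraw straight back and check.

```bash
python3 -m jog '-3 -2 0 0 0 0 1;-10 -6.5 0 0 0 0 1;-30 -19.5 0 0 0 0 1;-55 -36 0 0 0 0 1;-80 -52 0 0 0 0 1;-100 -65 0 0 0 0 1;-100 -65 0 0 0 0 1';python3 lg.py
python3 - <<'E'
from m import *
c=camera("wrist");save(c,"wrist15.png");W=cloud(c);t,s,z=ts(W)
k=(abs(s+.0033)<.013)&(z>.03)&(z<.056)&(t>.03)&(t<.12);print("rear face t",k.sum(),np.percentile(t[k],[2,10,50,90]) if k.any() else None)
for lo in (.03,.045):
  k2=k&(z>lo)&(z<lo+.012);print(lo,k2.sum(),np.median(t[k2]) if k2.any() else None)
k=(abs(s)<.05)&(z>.125)&(z<.145)&(t>.02)&(t<.07);print("hood edge",np.percentile(t[k],[1,5]))
k=(abs(s+.0033)<.02)&(z>.06)&(z<.125)&(t>.03)&(t<.13);print("handle",k.sum(),np.percentile(s[k],[2,98]),np.median(t[k]),z[k].max())
E
```

```text
time_s: 18.37
ee_pos: [0.4057, 0.3217, 0.0454]
eef_rot: [-1.57, 0.605, -2.565]
force: [-0.7, -0.3, 0.2]
grip_width: 0.0003
t,s,z -0.06988769708134891 -0.0023157106427489894 0.04544939852825439 q [ 0.6101  0.2405  2.188  -0.1828  0.1098  1.7802] F [-0.7409 -0.2646  0.1951] rot [-1.57    0.6054 -2.5652]
rear face t 992 [0.0582 0.0586 0.0592 0.0598]
0.03 413 0.05913566409393522
0.045 467 0.059228501628502926Traceback (most recent call last):
  File "<stdin>", line 6, in <module>
    return _quantile_unchecked(
        a, q, axis, out, overwrite_input, method, keepdims, weights)
    return _ureduce(a,
                    func=_quantile_ureduce_func,
    ...<5 lines>...
                    overwrite_input=overwrite_input,
                    method=method)
    r = func(a, **kwargs)
    result = _quantile(arr,
                       quantiles=q,
    ...<2 lines>...
                       out=out,
                       weights=wgt)
    slices_having_nans = np.isnan(arr[-1, ...])
                                  ~~~^^^^^^^^^
IndexError: index -1 is out of bounds for axis 0 with size 0
```

View pics/wrist15.png

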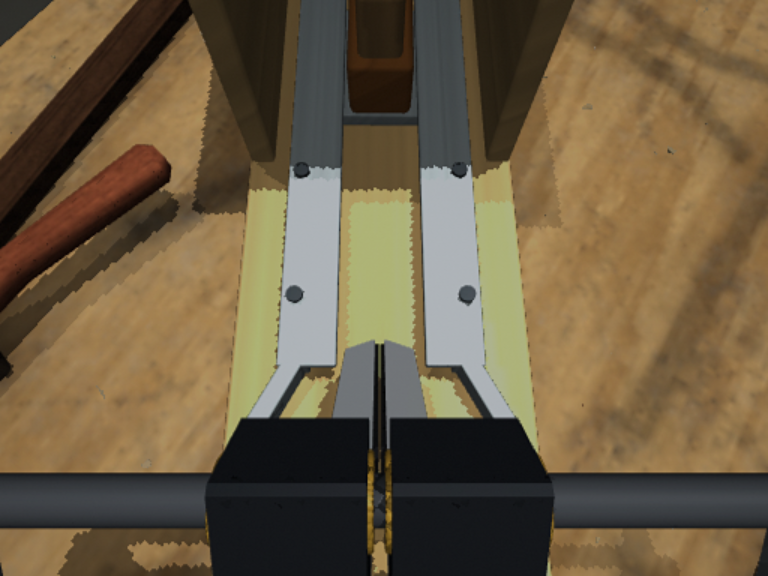

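The rear face is square and reads t = 59 mm at both heights, about 22–24 mm past the hood edge, and the block is centred in the track at (380,90) px. A second gentle push at a slightly different tilt will show whether it is the block that is hard against the stop, and not the gripper on the hood.

```bash
python3 -m jog '10 6.5 2 0 0 0 1;22 14.3 2 0 0 0 1;34 22.1 2 0 0 0 1;46 29.9 2 0.8 -1.3 0 1;58 37.7 2 1.6 -2.5 0 1;70 45.5 2 2.2 -3.4 0 1;82 53.3 2 2.2 -3.4 0 1;92 59.8 2 2.2 -3.4 0 1;97 63.1 2 2.2 -3.4 0 1;97 63.1 2 2.2 -3.4 0 1';python3 lg.py
```

```text
time_s: 19.25
ee_pos: [0.5059, 0.3868, 0.0486]
eef_rot: [-1.57, 0.68, -2.565]
force: [-0.7, -0.5, 0.1]
grip_width: 0.0004
t,s,z 0.049640143356210475 -0.0023789733281240825 0.04855987937041495 q [ 0.6026  0.4375  1.9223 -0.1682  0.1038  1.7587] F [-0.691  -0.4622  0.1351] rot [-1.57    0.6796 -2.5654]
```

```bash
python3 -m jog '0.8 0.5 0 0 0 0 1;1.6 1.1 0 0 0 0 1;2.5 1.6 0 0 0 0 1';python3 lg.py; python3 -m jog '0.8 0.5 0 0 0 0 1;0.8 0.5 0 0 0 0 1';python3 lg.py;python3 -m jog '0.8 0.5 0 0 0 0 1;0.8 0.5 0 0 0 0 1';python3 lg.py
```

```text
time_s: 19.5
ee_pos: [0.5081, 0.3882, 0.0485]
eef_rot: [-1.57, 0.679, -2.565]
force: [-3.0, -1.9, 0.8]
grip_width: 0.0002
t,s,z 0.05230011311836012 -0.002364650708677426 0.0485101381749012 q [ 0.6025  0.442   1.9149 -0.1624  0.1069  1.7527] F [-2.9924 -1.9427  0.8212] rot [-1.57    0.6793 -2.5654]
time_s: 19.67
ee_pos: [0.5084, 0.3884, 0.0483]
eef_rot: [-1.57, 0.678, -2.565]
force: [-5.4, -2.7, 3.0]
grip_width: 0.0005
t,s,z 0.0526413205166421 -0.0023646774488892625 0.04826524967651624 q [ 0.6025  0.4431  1.9134 -0.1604  0.1085  1.7507] F [-5.3594 -2.713   3.0286] rot [-1.5699  0.6782 -2.5653]
time_s: 19.83
ee_pos: [0.5086, 0.3885, 0.0481]
eef_rot: [-1.57, 0.677, -2.565]
force: [-8.2, -6.1, 6.0]
grip_width: 0.0006
t,s,z 0.05288364427666926 -0.002368306076551726 0.04812880021040912 q [ 0.6025  0.4438  1.912  -0.1585  0.1104  1.7487] F [-8.204  -6.0876  5.9877] rot [-1.5697  0.677  -2.5652]
```

```bash
python3 -m jog '1.2 0.8 0 0 0 0 1;1.2 0.8 0 0 0 0 1';python3 lg.py; python3 -m jog '-3 -2 0 0 0 0 1;-10 -6.5 0 0 0 0 1;-30 -19.5 0 0 0 0 1;-55 -36 0 -1 1.5 0 1;-80 -52 0 -2 3 0 1;-100 -65 0 -2 3 0 1;-100 -65 0 -2 3 0 1;-100 -65 0 -2 3 0 1';python3 lg.py
python3 - <<'E'
from m import *
c=camera("wrist");save(c,"wrist16.png");W=cloud(c);t,s,z=ts(W)
k=(abs(s+.0033)<.013)&(z>.03)&(z<.056)&(t>.03)&(t<.12)
for lo in (.03,.045):
  k2=k&(z>lo)&(z<lo+.012);print(lo,k2.sum(),np.median(t[k2]))
c=camera("side");save(c,"side16.png")
for th in ("sander","plane","masking_tape"):
  for m in masks_of(th,"side"):
    P,_,_=pts(c,m["mask"]);print(th,m["conf"],m["extent"],np.median(P,0))
E
```

```text
time_s: 20.0
ee_pos: [0.5089, 0.3888, 0.048]
eef_rot: [-1.569, 0.675, -2.565]
force: [-14.3, -10.1, 11.4]
grip_width: 0.0001
t,s,z 0.05324172448564622 -0.0023381744572553574 0.047981837371629595 q [ 0.6026  0.4447  1.9098 -0.1561  0.1136  1.7463] F [-14.3219 -10.0874  11.4271] rot [-1.5695  0.675  -2.5651]
time_s: 20.67
ee_pos: [0.4084, 0.3235, 0.0484]
eef_rot: [-1.569, 0.613, -2.564]
force: [0.1, 0.2, 0.4]
grip_width: 0.0007
t,s,z -0.06659092173831245 -0.0022352238555599702 0.048381729243990895 q [ 0.6108  0.2391  2.1832 -0.1987  0.1088  1.7958] F [0.0989 0.1544 0.4027] rot [-1.5686  0.6129 -2.5643]
0.03 401 0.05914388323194951
0.045 447 0.05919008749363472
sander 0.65 [227.8, 123.5, 253.3, 140.5] [ 0.5109 -0.3303  0.027 ]
plane 0.73 [184.3, 184.1, 209.1, 224.5] [0.6511 0.0318 0.0204]
masking_tape 0.44 [264.0, 132.9, 284.9, 139.2] [ 0.3646 -0.3227  0.0169]
```

View pics/side16.png

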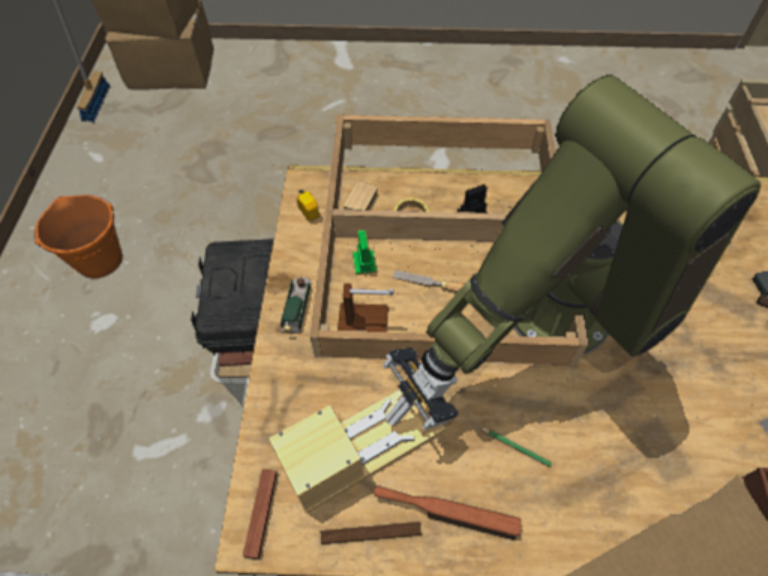

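```bash
python3 -m jog '0 0 40 0 0 0 1;0 0 40 0 0 0 1;0 0 40 0 0 0 1;0 0 40 0 0 0 1'; python3 -c "
from station import hand_in; print(hand_in())"
```

```text
time_s: 21.25
ee_pos: [0.4095, 0.3241, 0.0879]
eef_rot: [-1.569, 0.613, -2.565]
force: [-0.6, -0.6, -0.1]
grip_width: 0.0009
the job is handed in; nothing more can be done
None
```

The block is home in the track under the hood, and I handed the job in at 21 s. I could not see the plunger itself at the end, so that it is right in is judged from force and position only.

**What I did:** I gripped the bar, raised the block 12 mm and drew it off the peg. I set its foot on the landing, slid it under the lips to about x = +3 mm, let go, and pushed the rear face with closed fingertips slanted at about 35°.

**Plunger felt:** The force rose to about 4.5 N somewhere between tool x 39 and 44 mm, then turned firm at about 52.5 mm. That gives 9 to 13 mm of travel, against 12 mm expected.

**Firm stop:** It held at up to about 26 N along the track (about 31 N in all), well under the 70 N limit. A second push at 39° tilt stalled at the same place, and the rear face read 59.2 mm before and after.

**Final position:** The rear face is about 22–24 mm past the hood edge, which puts the block centre at about x = 94 mm. The face reads the same at two heights, so the block is upright. By the last wrist view it is on the middle line.

**Left alone:** In the last side view the sanding block and the roll of tape were within about 3 mm of where they started. I have no measured start position for the plane, but it looks unmoved in the pictures.

**Disagreements:**
- The three cameras differed by up to 5 mm on the track's middle line, so I aligned the block to the lips in the wrist camera alone.
- The firm pushes also showed an upward force of 11–17 N. I took it as fingertip friction on the rear face, since the gripper was clear of the hood by my geometry.

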